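# Refill the pop-up soap basket and press its floor home

### The job

Refill the clear soap basket: take off its lid and set it aside on the counter, and lay every bar of soap from the bamboo board flat and side by side in one layer on its raised pop-up floor, spread so that the load is balanced. Then take the wooden tamper and press the whole layer squarely down until the sprung floor bottoms out level and stays down, stand the tamper back upright on its cork mat, and put the lid squarely on the basket so that it sits fully down on the rim. Leave the bottle, the soap dish and the pot where they are.

Things in the scene. Friction and masses are not known exactly. Their poses are not given: they have to be found in the camera images.
- basket: Soap basket: rectangular open-topped box of clear acrylic on a white foot, chrome edging on the rim; outside 70 (x) x 168 (y) x 65 high, walls 3, inside 64 x 162. It does not move. Origin: centre of the underside; z up, y along its long side. The rim is 65 above the origin.
- popup (a joint): How far the basket's white pop-up floor is pushed down, m: 0 up (as found), 0.024 bottomed out. Over-centre spring: empty, it pushes up with about 11 N at the top, less further down, and springs back if let go early; beyond about 0.021, loaded, it snaps to the bottom and stays. It rocks on its springs (about 1.6 Nm/rad end to end, 0.8 side to side) when pushed or loaded off-centre.
- popup_top (a point): Centre of the top face of the pop-up floor (61 x 159): 58 above the basket's underside when up (7 below the rim), 34 when bottomed out. x, y as the basket's; z is the floor's normal.
- soap_cream_mid (a point): Cream bar of soap, 56 (x) x 26 (y) x 28 high, hard and dry, about 50 g, found lying on the bamboo board (8 thick). Point: its centre, 14 above its underside; z up. May be absent.
- soap_pink_mid (a point): Pink bar of soap, 56 (x) x 30 (y) x 28 high, hard and dry, about 50 g, found lying on the bamboo board (8 thick). Point: its centre, 14 above its underside; z up. May be absent.
- soap_violet_mid (a point): Violet bar of soap, 56 (x) x 34 (y) x 28 high, hard and dry, about 50 g, found lying on the bamboo board (8 thick). Point: its centre, 14 above its underside; z up. May be absent.
- soap_green_mid (a point): Green bar of soap, 56 (x) x 38 (y) x 28 high, hard and dry, about 50 g, found lying on the bamboo board (8 thick). Point: its centre, 14 above its underside; z up. May be absent.
- soap_puck_mid (a point): Orange round bar of solid shampoo, diameter 48, 28 high, hard and dry, 52 g, found lying on the bamboo board (8 thick). Point: its centre, 14 above its underside; z up. May be absent.
- tamper_mid (a point): Wooden tamper: flat rectangular foot 54 (x) x 148 (y) x 14 high, with an upright dark wood handle at its centre, 28 (x) x 42 (y), reaching 76 above the underside; 180 g. Point: on the handle's axis, 38 above the underside; z up.
- mat: Tamper's cork mat, 80 (x) x 176 (y) x 5 thick, fixed; origin: centre of its underside. The tamper starts on it, long side along its y.
- lid_grip (a point): Basket's lid: frosted cap 82 (x) x 180 (y) x 11 high; plate 3 thick, skirt 8 deep that goes over the outside of the rim with 3 to spare each side; blue bar grip on top, 18 (x) x 56 (y) x 28 high; 110 g. Starts in place on the basket; the counter between the robot and the tamper's mat has room for it. Point: grip's centre, 25 above the skirt's lower edge, 17 above the plate's underside; z up.
- bottle: Red shower bottle, diameter 60, 170 high, standing (bystander). Origin: centre of the underside.
- dish: Green soap dish, empty, 75 x 110 x 22 high (bystander). Origin: centre of the underside.
- pot: White ceramic pot with a blue clip-on lid, diameter 82, 78 high (bystander). Origin: centre of the underside.
Mind the look-alikes: they are no part of the job. What is shaped like the basket but purple is not meant.

How it is judged:
On the way, in this order (a step that is already met when the one before it is completed fails the run):
1. every bar lies flat on the raised floor of the basket, let go (x of soap_cream_mid in the frame of popup_top between -0.025 and 0.025 m and y of soap_cream_mid in the frame of popup_top between -0.078 and 0.078 m and z of soap_cream_mid in the frame of popup_top between 0.01 and 0.019 m and angle between each of soap_cream_mid, soap_pink_mid, soap_violet_mid, soap_green_mid, soap_puck_mid's own z axis and vertical below 0.15 rad and x of soap_pink_mid in the frame of popup_top between -0.025 and 0.025 m and y of soap_pink_mid in the frame of popup_top between -0.078 and 0.078 m and z of soap_pink_mid in the frame of popup_top between 0.01 and 0.019 m and x of soap_violet_mid in the frame of popup_top between -0.025 and 0.025 m and y of soap_violet_mid in the frame of popup_top between -0.078 and 0.078 m and z of soap_violet_mid in the frame of popup_top between 0.01 and 0.019 m and x of soap_green_mid in the frame of popup_top between -0.025 and 0.025 m and y of soap_green_mid in the frame of popup_top between -0.078 and 0.078 m and z of soap_green_mid in the frame of popup_top between 0.01 and 0.019 m and x of soap_puck_mid in the frame of popup_top between -0.025 and 0.025 m and y of soap_puck_mid in the frame of popup_top between -0.078 and 0.078 m and z of soap_puck_mid in the frame of popup_top between 0.01 and 0.019 m and contact force between the fingers and soap_cream below 0.1 N and contact force between the fingers and soap_pink below 0.1 N and contact force between the fingers and soap_violet below 0.1 N and contact force between the fingers and soap_green below 0.1 N and contact force between the fingers and soap_puck below 0.1 N and linear speed of each of soap_cream, soap_pink, soap_violet, soap_green, soap_puck below 0.02 m/s and value of joint popup below 0.01 m), for 0.2 s.
2. the tamper, standing square and upright over the layer of soap, has pushed the floor to the bottom, level, with all the soap flat on it (x of soap_cream_mid in the frame of popup_top between -0.025 and 0.025 m and y of soap_cream_mid in the frame of popup_top between -0.078 and 0.078 m and z of soap_cream_mid in the frame of popup_top between 0.01 and 0.019 m and angle between each of soap_cream_mid, soap_pink_mid, soap_violet_mid, soap_green_mid, soap_puck_mid's own z axis and vertical below 0.15 rad and x of soap_pink_mid in the frame of popup_top between -0.025 and 0.025 m and y of soap_pink_mid in the frame of popup_top between -0.078 and 0.078 m and z of soap_pink_mid in the frame of popup_top between 0.01 and 0.019 m and x of soap_violet_mid in the frame of popup_top between -0.025 and 0.025 m and y of soap_violet_mid in the frame of popup_top between -0.078 and 0.078 m and z of soap_violet_mid in the frame of popup_top between 0.01 and 0.019 m and x of soap_green_mid in the frame of popup_top between -0.025 and 0.025 m and y of soap_green_mid in the frame of popup_top between -0.078 and 0.078 m and z of soap_green_mid in the frame of popup_top between 0.01 and 0.019 m and x of soap_puck_mid in the frame of popup_top between -0.025 and 0.025 m and y of soap_puck_mid in the frame of popup_top between -0.078 and 0.078 m and z of soap_puck_mid in the frame of popup_top between 0.01 and 0.019 m and value of joint popup above 0.0222 m and angle between popup_top's own z axis and vertical below 0.05 rad and horizontal distance between tamper_mid and basket below 0.02 m and angle between tamper_mid's own z axis and vertical below 0.07 rad and angle between the y axis of tamper_mid and the y axis of basket, either way round below 0.15 rad and z of tamper_mid in the frame of popup_top between 0.06 and 0.071 m), for 0.3 s.
At the end, for the whole second after the job is handed in: Soap flat (0.15 rad) on the floor, which stayed down (over 22.2 of 24 mm) and level (0.05 rad); lid down on the rim (3 mm), centred (7 mm), in line (0.1 rad), level (0.05 rad); tamper upright on its mat (30 mm from the centre); all at rest (x of soap_cream_mid in the frame of popup_top between -0.025 and 0.025 m and y of soap_cream_mid in the frame of popup_top between -0.078 and 0.078 m and z of soap_cream_mid in the frame of popup_top between 0.01 and 0.019 m and angle between each of soap_cream_mid, soap_pink_mid, soap_violet_mid, soap_green_mid, soap_puck_mid's own z axis and vertical below 0.15 rad and x of soap_pink_mid in the frame of popup_top between -0.025 and 0.025 m and y of soap_pink_mid in the frame of popup_top between -0.078 and 0.078 m and z of soap_pink_mid in the frame of popup_top between 0.01 and 0.019 m and x of soap_violet_mid in the frame of popup_top between -0.025 and 0.025 m and y of soap_violet_mid in the frame of popup_top between -0.078 and 0.078 m and z of soap_violet_mid in the frame of popup_top between 0.01 and 0.019 m and x of soap_green_mid in the frame of popup_top between -0.025 and 0.025 m and y of soap_green_mid in the frame of popup_top between -0.078 and 0.078 m and z of soap_green_mid in the frame of popup_top between 0.01 and 0.019 m and x of soap_puck_mid in the frame of popup_top between -0.025 and 0.025 m and y of soap_puck_mid in the frame of popup_top between -0.078 and 0.078 m and z of soap_puck_mid in the frame of popup_top between 0.01 and 0.019 m and linear speed of each of soap_cream, soap_pink, soap_violet, soap_green, soap_puck, lid, tamper below 0.02 m/s and value of joint popup above 0.0222 m and angle between each of popup_top, lid_grip's own z axis and vertical below 0.05 rad and x of lid_grip in the frame of basket between -0.007 and 0.007 m and y of lid_grip in the frame of basket between -0.007 and 0.007 m and z of lid_grip in the frame of basket between 0.079 and 0.0855 m and angle between the y axis of lid_grip and the y axis of basket, either way round below 0.1 rad and horizontal distance between tamper_mid and mat below 0.03 m and angle between tamper_mid's own z axis and vertical below 0.06 rad and z of tamper_mid in the frame of mat between 0.038 and 0.049 m); the robot touches nothing.
It fails at once if the bottle is knocked aside or over (distance of bottle from where it was at the start of the episode above 0.03 m or angle between bottle's own z axis and vertical above 0.35 rad).
It fails at once if the soap dish is knocked aside or over (distance of dish from where it was at the start of the episode above 0.03 m or angle between dish's own z axis and vertical above 0.35 rad).
It fails at once if the ceramic pot is knocked aside or over (distance of pot from where it was at the start of the episode above 0.03 m or angle between pot's own z axis and vertical above 0.35 rad).
Of soap_cream, soap_pink, soap_violet, soap_green, soap_puck only 3 to 4 are there at a start; the rules pass over those that are not, and their reading is None.
At some moment in a run one of soap_cream, soap_pink, soap_violet, soap_green, soap_puck, tamper may be knocked a few centimetres aside while the robot is not near it.
Once in a run the grip may slacken for a moment while it holds something.
It also fails if it takes over 192 s, if anything falls off the work surface, if the arm or the gripper's body presses on something with over 40 N, if the wrist force passes 120 N, or if a joint passes its speed limit or range.

### The arm

A 6-joint arm with a two-finger parallel gripper is mounted at the origin on the work surface. World frame = base frame: x ahead of the robot, y to its left, z up, the work surface at z = 0. Lengths are in m, angles in rad, forces in N, time in s.
With the tool pointing down it reaches from about 0.375 to 0.9 m from the base axis. Payload 3.1 kg.
Tool frame: the origin (TCP) lies at the very end of the fingers, on their centre line; the grasp point (between the pads) lies 19 mm behind it (grip_depth is the distance from the TCP to the grasp point, in m); z points along the fingers, y is the line along which they close (so a half turn about z gives the same grasp; the last joint's range is limited). The gripper opens to 85 mm and grips with 20 to 120 N. Pads are 22 mm wide; open, the fingers measure 114 mm over their backs; the gripper's body (76 mm by 85 mm) begins 54 mm behind the grasp point. The pads swing forward as they close: fully open they stand 13 mm farther back than shut.
Start: joints at [1.022, 0.527, 1.433, -0, 1.181, -0.178], TCP at [0.226, 0.583, 0.202] pointing down, gripper open.
Joint ranges: [-3.08, 3.08], [-0.75, 2.2], [0.22, 2.44], [-1.43, 4.57], [0, 2.65], [-2.85, 2.85]. Speed limits (rad/s): [2.79, 2.79, 3.14, 3.14, 3.14, 3.14].

### API

Orientations are given as a unit quaternion [x, y, z, w].
In Python, from station import * gives the robot as it stands.
- The arm moves only by the tool apply_moves, never from a script. Its argument "plan" is a list of rows, each a list of 7 numbers: the shift along the tool's x, y, z in m, then the turn, a rotation vector about the tool's x, y, z in rad, then the gripper command: -1 is fully open, 1 is shut, values between are in proportion. In form: [[dx, dy, dz, wx, wy, wz, jaw], ...]. A call has 1 to 8 rows; each row shifts and turns the commanded pose from where the row before left it, along the tool's axes as they then stand; what a row does not reach is not made up. A row lasts 1/8 s, in which the tool goes at most 62.5 mm and 10.7 degrees, less where a joint would pass 70% of its speed; a pose out of reach is approached as far as the arm can. A call is refused whole if a number of a shift passes 0.0625 or a number of a turn 0.188, either way. A call with a gripper value outside its range is refused whole. The fingers move at their own pace and stop on an object; "force" is the grip in N (left out, the last holds). Time passes only in rows, so rows that do not move let the fingers close. It gives the time, the measured TCP pose, the force, the opening and the grip force at its end, in the units of the state.
- sense(): the state, without advancing time (a new reading comes with each control period).
- snapshot(name): name is "scene" or "top"; returns the picture (480x640x3 uint8, red, green, blue); there is no depth.
- calibration(name): a dict with "camera_matrix" (3x3 intrinsics, pixels), "k1" (the pictures are not rectified: a ray, as slopes to the right and down, at radius r is drawn at 1 + k1 r^2 times it, then the intrinsics apply), "R" (3x3) and "t" (3): a world point X has camera coordinates R X + t. Camera axes: x right, y down, z forward; pixel columns grow to the right and rows downward; lengths in m; the calibration is good to about 2 mm. A picture is of the moment at which its call begins. calibration takes no time and is no camera call.
- sign_off(): hands the job in; it is judged then, once.
The state is a dict: "t": time; "q": joint angles; "qd": joint speeds; "tau": joint torques, N m; "tcp_pos": TCP position; "tool_rot": TCP orientation; "force": force on the tool from outside, world axes, zero at the start; "ft_torque": the same for the moment, N m; "finger_gap": opening from 0.0 (shut) to 1.0 (fully open); "gripper_force": force on a finger pad.
Only numpy, scipy, OpenCV 4.12 (cv2) and the standard library are available. Lean on these libraries where they do the work, as an engineer would, in place of code of your own. Each camera call takes 0.05 s, during which the arm holds its last target. There are 200 camera calls.

## Working session

There is one attempt and no reset: what is moved stays moved. The work goes in short steps, Python scripts to look and compute and a tool call to move; the robot and the scene stay as the last step left them, time stands still between calls to the robot, and variables do not carry over. Pictures are saved under pics/ and viewed, at most 16 in all, crops included, and the job is handed in when it is done.

Besides the shell and the picture viewer there is one more tool, called after ">>>" by a JSON object that holds its "name" and its "arguments", one argument or row to a line. apply_moves: Moves the arm, as the interface text tells. Its arguments: {"type":"object","properties":{"plan":{"type":"array"},"force":{"type":"number"}},"required":["plan"]}

```bash
ls; mkdir -p pics
python3 - <<'E'
from station import *
import cv2
for n in("top","scene"):
    cv2.imwrite(f"pics/{n}0.png",snapshot(n)[...,::-1]); c=calibration(n); print(n,c)
s=sense();print(s)
E
```

```text
pics
top {'camera_matrix': array([[542.69570579,   0.        , 320.62333272],
       [  0.        , 542.69570579, 244.80344284],
       [  0.        ,   0.        ,   1.        ]]), 'k1': -0.03348878905551431, 'R': array([[-0.00382397, -0.99971683, -0.0234869 ],
       [-0.98852278,  0.00732619, -0.1508941 ],
       [ 0.15102345,  0.02264032, -0.98827088]]), 't': array([-0.04125221,  0.49469253,  1.02100759])}
scene {'camera_matrix': array([[484.26380326,   0.        , 321.64328914],
       [  0.        , 484.26380326, 238.0349135 ],
       [  0.        ,   0.        ,   1.        ]]), 'k1': -0.0912743825031125, 'R': array([[-0.03121182,  0.99950189, -0.00466946],
       [ 0.8612032 ,  0.0245214 , -0.50766894],
       [-0.50730156, -0.01986663, -0.86153958]]), 't': array([ 0.09039282, -0.38321772,  1.55324623])}
{'t': 0.1, 'q': array([ 1.02148213e+00,  5.28382845e-01,  1.43375724e+00, -1.58693188e-06,
        1.18139057e+00, -1.78472516e-01]), 'qd': array([ 0.00088815, -0.00129665, -0.00297763,  0.00105102,  0.0001608 ,
        0.00103702]), 'tau': array([ 5.98053539e-04, -4.43305600e+01, -1.78587896e+01, -2.14463271e-04,
        3.84818064e-03, -9.68753909e-06]), 'tcp_pos': array([0.2260928 , 0.58193594, 0.20143098]), 'tool_rot': array([ 1.84359792e-01,  9.82858346e-01, -9.05810161e-04, -3.44196563e-04]), 'force': array([ 1.12479923, -0.16883011,  0.56181797]), 'ft_torque': array([-0.0425509 , -0.00962734,  0.00769928]), 'gripper_force': 0.0, 'finger_gap': 0.9995253941415531}
```

View pics/top0.png

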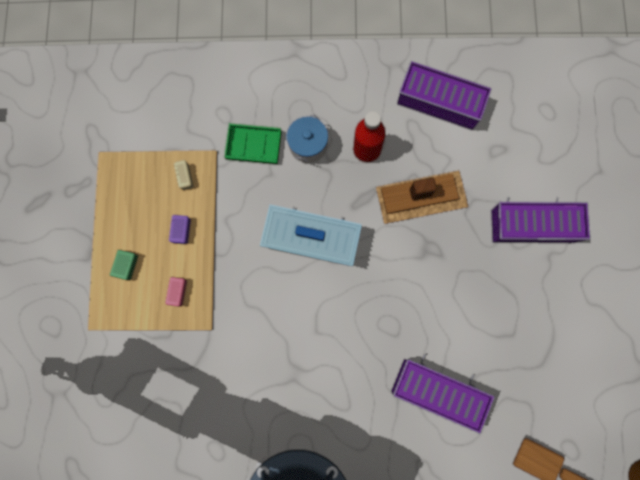

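View pics/scene0.png

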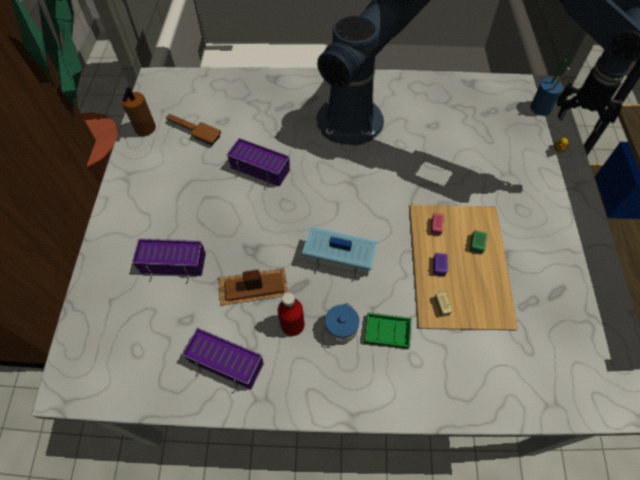

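The top view shows four bars: cream (182,175), violet (180,229), green (123,264) and pink (176,291). The lidded basket is at (310,233), the tamper on its mat at (424,190), and the purple baskets are decoys. The scene view agrees.

```bash
cat > h.py <<'E'
from station import *
import numpy as np, cv2
from scipy.spatial.transform import Rotation as Ro
def grab(n): return snapshot(n)
def cast(n,px,z):
    c=calibration(n); K=c["camera_matrix"]; px=np.float64(px).reshape(-1,1,2)
    u=cv2.undistortPoints(px,K,np.array([c["k1"],0,0,0.])).reshape(-1,2)
    d=np.c_[u,np.ones(len(u))]@c["R"]; C=-c["R"].T@c["t"]
    return (C+d*((z-C[2])/d[:,2])[:,None])[:,:2]
def proj(n,X):
    c=calibration(n); r=cv2.Rodrigues(c["R"])[0]
    return cv2.projectPoints(np.float64(X).reshape(-1,1,3),r,c["t"],c["camera_matrix"],np.array([c["k1"],0,0,0.]))[0].reshape(-1,2)
COL={"cream":((18,30,130),(35,140,255)),"violet":((122,70,40),(140,255,255)),"green":((50,60,30),(85,255,255)),
 "pink":((165,70,60),(179,255,255)),"grip":((100,140,50),(118,255,255)),"lid":((90,40,100),(118,139,255)),
 "handle":((0,60,10),(20,255,105)),"foot":((5,60,60),(20,255,255))}
def find(n,im,name,near,z,rad=0.12,k=None):
    """centroid (world, on plane z) and minAreaRect of the blob of a colour near a world point"""
    hsv=cv2.cvtColor(im,cv2.COLOR_RGB2HSV); m=cv2.inRange(hsv,*map(np.array,COL[name]))
    c=proj(n,[*near,z])[0]; w=np.zeros_like(m); cv2.circle(w,tuple(int(v) for v in c),int(rad*500),255,-1); m&=w
    cs,_=cv2.findContours(m,cv2.RETR_EXTERNAL,cv2.CHAIN_APPROX_NONE)
    if not cs: return None
    cn=max(cs,key=cv2.contourArea); M=cv2.moments(cn)
    if M["m00"]<20: return None
    p=cast(n,[M["m10"]/M["m00"],M["m01"]/M["m00"]],z)[0]
    W=cast(n,cn,z).astype(np.float32); (cx,cy),(a,b),ang=cv2.minAreaRect(W)
    if a<b: a,b,ang=b,a,ang+90
    return p.round(4),(round(cx,4),round(cy,4)),(round(a,3),round(b,3)),round((ang+90)%180-90,1)  # ang: long axis from +x
def tool(): 
    s=sense(); R=Ro.from_quat(s["tool_rot"]); return s["tcp_pos"],R
def yaw():  # direction of tool y in world, deg
    R=tool()[1].as_matrix(); return np.degrees(np.arctan2(R[1,1],R[0,1]))
def to(x,y,z,long=None):
    """shift in tool axes to reach world point; wz (tool) to put tool y perpendicular ('long' = world angle of tool y, deg)"""
    p,R=tool(); d=R.inv().apply(np.array([x,y,z])-p); out=[d.round(4)]
    M=R.as_matrix()
    if long is not None:
        dy=(long-yaw()+90)%180-90
        # target: tool z straight down
        for D in (dy,dy+(180 if dy<0 else -180)):
            a=np.radians(yaw()+D); Y=np.array([np.cos(a),np.sin(a),0]);Z=np.array([0,0,-1.]);X=np.cross(Y,Z)
            T=Ro.from_matrix(np.c_[X,Y,Z]); out.append(("rotvec tool",(R.inv()*T).as_rotvec().round(3)))
    s=sense(); print("tcp",p.round(4),"yaw",yaw().round(1),"q",s["q"].round(2),"gap",round(s["finger_gap"],3),"t",s["t"],"F",s["force"].round(1)); print("goto",(x,y,z),"->",*out)
E
python3 - <<'E'
from h import *
T,S=grab("top"),grab("scene")
g={"cream":(182,175),"violet":(180,229),"green":(123,264),"pink":(176,291)}
for k,p in g.items():
    n=cast("top",p,.022)[0]
    for c,im in(("top",T),("scene",S)): print(k,c,find(c,im,k,n,.022,.06))
for k,p,z in(("grip",(310,233),.082),("lid",(310,233),.0655),("handle",(424,187),.05),("foot",(424,187),.012)):
    n=cast("top",p,z)[0]
    for c,im in(("top",T),("scene",S)): print(k,c,find(c,im,k,n,z,.12 if k!='handle' else .04))
for k,p,z in(("dish",(253,144),.011),("pot",(307,137),.05),("bottle",(368,142),.08),("purp",(443,395),.03),("purp2",(540,222),.03)):print(k,cast("top",p,z))
hsv=cv2.cvtColor(T,cv2.COLOR_RGB2HSV)
for p in [(182,170),(310,233),(280,235),(424,183),(424,192),(395,195),(412,217),(180,225),(123,258),(176,286)]: print(p,hsv[p[1],p[0]])
to(.5,0,.2,90)
v=np.hstack([cv2.resize(T[140:320,85:225],None,fx=3,fy=3),cv2.resize(T[160:270,255:475][:,:],(380,190)).repeat(1,0)[:540] if 0 else cv2.copyMakeBorder(cv2.resize(T[165:275,255:475],(380,190)),0,350,0,0,0)])
cv2.imwrite("pics/c1.png",v[...,::-1])
E
```

```text
cream top (array([0.64 , 0.238]), (0.638, 0.2386), (0.123, 0.115), 85.5)
cream scene (array([0.6384, 0.2391]), (0.6338, 0.2407), (0.148, 0.145), 3.0)
violet top (array([0.5305, 0.2395]), (0.5309, 0.2394), (0.054, 0.035), -4.8)
violet scene (array([0.5294, 0.2367]), (0.5295, 0.2362), (0.061, 0.032), -5.6)
green top (array([0.4599, 0.3496]), (0.4601, 0.3496), (0.053, 0.042), -14.8)
green scene (array([0.4593, 0.3463]), (0.4593, 0.3462), (0.064, 0.037), -15.1)
pink top (array([0.406 , 0.2425]), (0.4064, 0.2423), (0.054, 0.032), -9.4)
pink scene (array([0.4032, 0.2398]), (0.404, 0.2396), (0.061, 0.028), -5.5)
grip top (array([ 0.5105, -0.0245]), (0.5106, -0.0244), (0.054, 0.017), 77.3)
grip scene (array([ 0.505 , -0.0272]), (0.505, -0.0269), (0.053, 0.017), 76.6)
lid top (array([ 0.509 , -0.0265]), (0.5101, -0.0262), (0.181, 0.084), 77.3)
lid scene (array([ 0.5116, -0.0273]), (0.5105, -0.0283), (0.181, 0.083), 77.0)
handle top (array([ 0.6002, -0.2484]), (0.6018, -0.2493), (0.066, 0.041), -82.2)
handle scene (array([ 0.6157, -0.2449]), (0.614, -0.2463), (0.099, 0.076), -79.1)
foot top (array([ 0.5951, -0.2473]), (0.5954, -0.2475), (0.174, 0.079), -78.9)
foot scene (array([ 0.6027, -0.2507]), (0.6001, -0.2504), (0.175, 0.087), -79.0)
dish [[0.71018628 0.09553925]]
pot [[ 0.70965965 -0.01803872]]
bottle [[ 0.68730427 -0.13695294]]
purp [[ 0.20798481 -0.2730589 ]]
purp2 [[ 0.53771797 -0.47577735]]
(182, 170) [ 22  63 170]
(310, 233) [106 186 133]
(280, 235) [ 97  53 172]
(424, 183) [ 13 170  93]
(424, 192) [ 12 168  53]
(395, 195) [ 14 160 126]
(412, 217) [ 16 105 138]
(180, 225) [133 108 144]
(123, 258) [ 68  89 134]
(176, 286) [173 103 176]
tcp [0.2262 0.5821 0.2017] yaw 68.8 q [ 1.02  0.53  1.43  0.    1.18 -0.18] gap 1.001 t 0.2 F [-1.2  0.9 -0.3]
goto (0.5, 0, 0.2) -> [-0.4661 -0.4433  0.0022] ('rotvec tool', array([-0.001, -0.001, -0.371])) ('rotvec tool', array([-1.000e-03,  2.000e-03,  2.771e+00]))
```

View pics/c1.png

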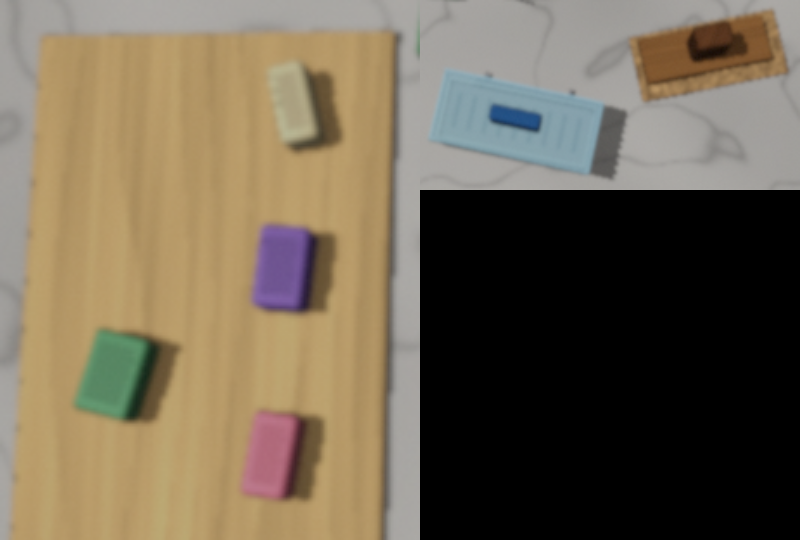

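```bash
sed -i 's/"cream":((18,30,130),(35,140,255))/"cream":((18,25,120),(35,85,255))/' h.py
cat >> h.py <<'E'
def plan(x,y,z,ang,n,jaw,alt=False):
    """rows of equal world shift and turn to a tool-down pose; prints one row per step"""
    p,R=tool(); dy=(ang-yaw()+90)%180-90
    if alt: dy+=180 if dy<0 else -180
    a=np.radians(yaw()+dy); Y=np.array([np.cos(a),np.sin(a),0]);Z=np.array([0,0,-1.])
    T=Ro.from_matrix(np.c_[np.cross(Y,Z),Y,Z]); rv=(R.inv()*T).as_rotvec()/n; st=(np.array([x,y,z])-p)/n
    s=sense(); print("tcp",p.round(4),"yaw",yaw().round(1),"q",s["q"].round(2),"gap",round(s["finger_gap"],3),"t",round(s["t"],2),"F",s["force"].round(1))
    for i in range(n):
        print([float(v) for v in np.r_[R.inv().apply(st).round(4),rv.round(3),jaw]]); R=R*Ro.from_rotvec(rv)
E
python3 - <<'E'
from h import *
T,S=grab("top"),grab("scene")
for c,im in(("top",T),("scene",S)): print(c,find(c,im,"cream",(.64,.238),.022,.06))
plan(.510,-.0265,.16,-12.8,11,-1)
E
```

```text
top (array([0.6457, 0.2387]), (0.646, 0.2386), (0.056, 0.026), 13.2)
scene None
tcp [0.2263 0.5823 0.202 ] yaw 68.8 q [ 1.02  0.53  1.43  0.    1.18 -0.18] gap 1.0 t 0.3 F [ 0.5 -0.9  0.2]
[-0.0441, -0.0422, 0.0038, -0.0, 0.0, 0.129, -1.0]
[-0.0492, -0.0362, 0.0038, -0.0, 0.0, 0.129, -1.0]
[-0.0534, -0.0295, 0.0038, -0.0, 0.0, 0.129, -1.0]
[-0.0568, -0.0224, 0.0038, -0.0, 0.0, 0.129, -1.0]
[-0.0592, -0.0149, 0.0038, -0.0, 0.0, 0.129, -1.0]
[-0.0606, -0.0071, 0.0038, -0.0, 0.0, 0.129, -1.0]
[-0.0611, 0.0008, 0.0038, -0.0, 0.0, 0.129, -1.0]
[-0.0604, 0.0086, 0.0038, -0.0, 0.0, 0.129, -1.0]
[-0.0588, 0.0164, 0.0038, -0.0, 0.0, 0.129, -1.0]
[-0.0562, 0.0238, 0.0038, -0.0, 0.0, 0.129, -1.0]
[-0.0527, 0.0309, 0.0038, -0.0, 0.0, 0.129, -1.0]
```

>>> {"name": "apply_moves", "arguments": {
  "plan": [
    [-0.044,-0.042,0.004,0,0,0.129,-1],
    [-0.049,-0.036,0.004,0,0,0.129,-1],
    [-0.053,-0.03,0.004,0,0,0.129,-1],
    [-0.057,-0.022,0.004,0,0,0.129,-1],
    [-0.059,-0.015,0.004,0,0,0.129,-1],
    [-0.061,-0.007,0.004,0,0,0.129,-1],
    [-0.061,0.001,0.004,0,0,0.129,-1],
    [-0.06,0.009,0.004,0,0,0.129,-1]
  ],
  "force": 50
}}

```text
t: 1.3
tcp_pos: [0.4346, 0.1393, 0.1705]
tool_rot: [0.647, 0.763, 0.0, 0.0]
force: [1.3, 0.5, -0.6]
finger_gap: 0.998
gripper_force: 0.0
```

>>> {"name": "apply_moves", "arguments": {
  "plan": [
    [-0.059,0.016,0.004,0,0,0.129,-1],
    [-0.056,0.024,0.004,0,0,0.129,-1],
    [-0.053,0.031,0.004,0,0,0.129,-1],
    [0,0,0,0,0,0,-1],
    [0,0,0,0,0,0,-1]
  ]
}}

```text
t: 1.92
tcp_pos: [0.5108, -0.0248, 0.158]
tool_rot: [0.78, 0.625, -0.0, -0.001]
force: [0.1, -0.3, 0.4]
finger_gap: 1.001
gripper_force: 0.0
```

Run:
```python
from h import *
plan(.510,-.0265,.072,-12.8,3,-1)
cv2.imwrite("pics/s2.png",cv2.resize(grab("scene")[180:320,260:420],None,fx=4,fy=4)[...,::-1])
```

```text
tcp [ 0.5108 -0.0248  0.158 ] yaw -12.6 q [-0.27  0.44  1.76  0.    0.94 -0.05] gap 1.001 t 1.93 F [ 0.1 -0.3  0.4]
[-0.0006, -0.0001, 0.0287, -0.001, -0.0, 0.001, -1.0]
[-0.0006, -0.0001, 0.0287, -0.001, -0.0, 0.001, -1.0]
[-0.0006, -0.0001, 0.0287, -0.001, -0.0, 0.001, -1.0]
```

View pics/s2.png

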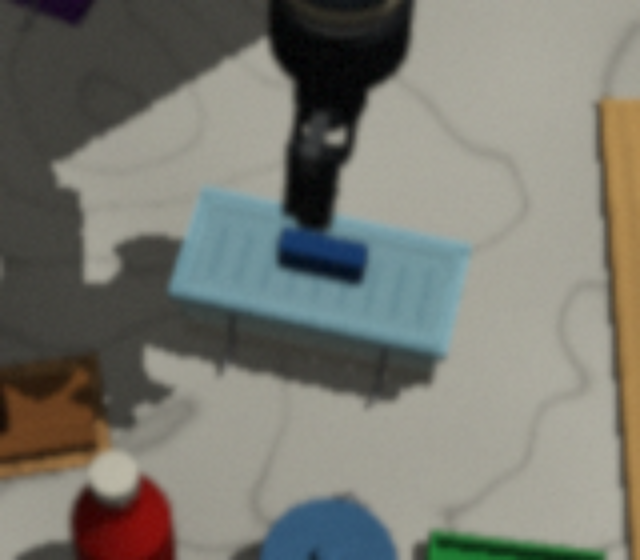

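The gripper is above the lid with its jaws across the blue grip (320,250 in the crop), and the lid lies square on the basket. I'll descend, grip, and lift a little.

>>> {"name": "apply_moves", "arguments": {
  "plan": [
    [-0.0015,0,0.028,0,0,0,-1],
    [0,0,0.028,0,0,0,-1],
    [0,0,0.028,0,0,0,-1],
    [0,0,0,0,0,0,0.6],
    [0,0,0,0,0,0,1],
    [0,0,0,0,0,0,1],
    [0,0,0,0,0,0,1],
    [0,0,0,0,0,0,1]
  ],
  "force": 40
}}

```text
t: 2.98
tcp_pos: [0.5115, -0.0265, 0.0749]
tool_rot: [0.78, 0.626, 0.0, 0.0]
force: [-0.3, 0.0, -0.2]
finger_gap: -0.001
gripper_force: 0.0
```

Run:
```python
from h import *
p,R=tool(); print(p,yaw(),sense()["finger_gap"]*85,sense()["force"])
T=grab("top"); 
c=cast("top",[(412,217)],.005); print(c)
plan(.4,-.2,.2,-12.8,4,1)
```

```text
[ 0.51151543 -0.02654607  0.07485068] -12.553054937226044 -0.10560716427386259 [-0.2633588   0.00611057 -0.22504559]
[[ 0.55477595 -0.22806594]]
tcp [ 0.5114 -0.0265  0.0747] yaw -12.6 q [-0.27  0.58  1.83  0.    0.74 -0.05] gap 0.002 t 3.02 F [ 0.4  0.3 -0.2]
[-0.0484, -0.0177, -0.0313, 0.0, 0.0, 0.001, 1.0]
[-0.0484, -0.0177, -0.0313, 0.0, 0.0, 0.001, 1.0]
[-0.0484, -0.0176, -0.0313, 0.0, 0.0, 0.001, 1.0]
[-0.0484, -0.0176, -0.0313, 0.0, 0.0, 0.001, 1.0]
```

Run:
```python
from h import *
a=cv2.resize(grab("scene")[190:300,270:420],(600,440)); b=cv2.resize(grab("top")[150:300,240:400],(160,150))
b=cv2.copyMakeBorder(b,0,290,0,0,0)
cv2.imwrite("pics/s3.png",np.hstack([a,b])[...,::-1])
```

```text
(no output)
```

View pics/s3.png

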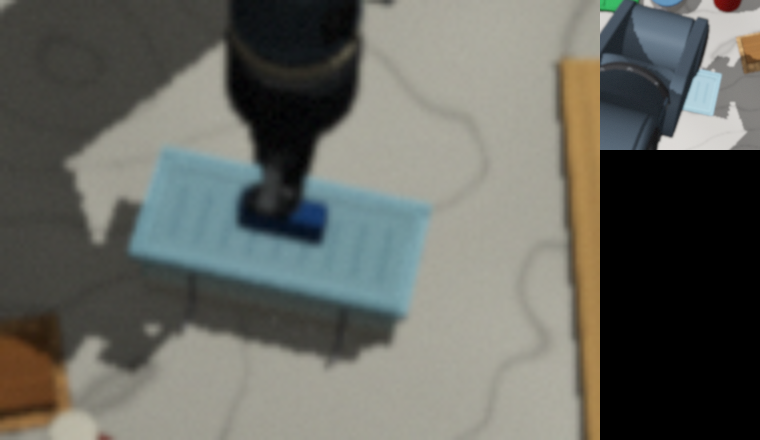

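Run:
```python
from h import *
p,R=tool(); 
for z in(.075,.094,.15): print(z,(proj("scene",[p[0],p[1],z])[0]-[270,190])*4)
for z in(.068,.082,.096): print("lid ctr",z,(proj("scene",[.51,-.0265,z])[0]-[270,190])*4)
S=grab("scene")
for z in (.0745,.082,.0895): print(z,find("scene",S,"grip",(.51,-.0265),z))
print(sense()["finger_gap"],sense()["gripper_force"])
```

```text
0.075 [281.50841565 221.09068119]
0.094 [282.37865278 206.08566802]
0.15 [285.08042105 159.4077078 ]
lid ctr 0.068 [281.24204295 224.75838034]
lid ctr 0.082 [281.87511214 213.83764319]
lid ctr 0.096 [282.52033823 202.69926947]
0.0745 (array([ 0.5051, -0.0098]), (0.5039, -0.011), (0.018, 0.018), -89.9)
0.082 (array([ 0.5094, -0.0101]), (0.5082, -0.0113), (0.018, 0.018), -89.9)
0.0895 (array([ 0.5137, -0.0103]), (0.5126, -0.0115), (0.018, 0.017), -89.9)
0.0038746961335974434 0.0
```

Run:
```python
from h import *
cv2.imwrite("pics/s4.png",cv2.resize(grab("scene")[215:260,315:370],None,fx=13,fy=13,interpolation=cv2.INTER_CUBIC)[...,::-1])
```

```text
(no output)
```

View pics/s4.png

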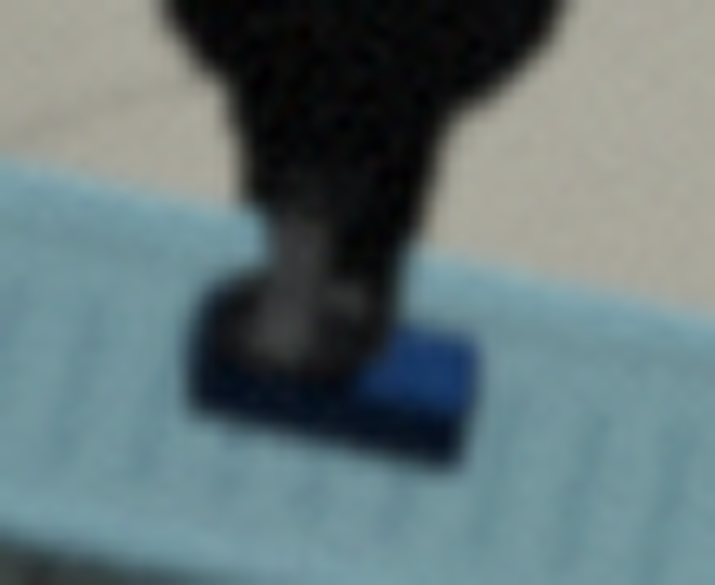

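>>> {"name": "apply_moves", "arguments": {
  "plan": [
    [0,0,-0.03,0,0,0,1],
    [0,0,-0.02,0,0,0,1],
    [0,0,0,0,0,0,1]
  ]
}}

```text
t: 3.6
tcp_pos: [0.5124, -0.0267, 0.1255]
tool_rot: [0.78, 0.626, 0.001, 0.001]
force: [-0.4, 0.1, -0.6]
finger_gap: 0.002
gripper_force: 0.0
```

Run:
```python
from h import *
p,R=tool(); print(p,sense()["finger_gap"],sense()["force"])
S=grab("scene"); 
print("proj tcp crop",(proj("scene",[*p])[0]-[300,200])*9, "px",proj("scene",[*p])[0], "grip ctr",(proj("scene",[.51,-.0265,.096])[0]-[300,200])*9)
cv2.imwrite("pics/s5.png",cv2.resize(S[200:265,300:375],None,fx=9,fy=9,interpolation=cv2.INTER_CUBIC)[...,::-1])
```

```text
[ 0.51237139 -0.02673601  0.12550863] 0.0022444547731440673 [-0.39210567  0.12241838 -0.5635405 ]
proj tcp crop [367.86133293 319.03459781] px [340.87348144 235.44828865] grip ctr [365.67076103 366.07335632]
```

View pics/s5.png

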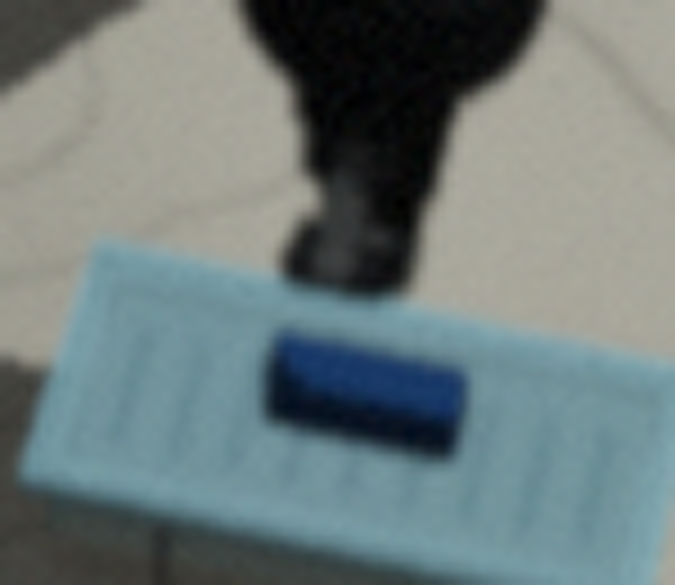

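The shut fingertips show at (350,290) in the crop, about 20 mm higher than the reported TCP, which projects to row 319. That explains closing above the grip. I'll calibrate the tip height by touching the top of the grip bar, which is known to be at z = 0.096.

>>> {"name": "apply_moves", "arguments": {
  "plan": [
    [0,0,0.03,0,0,0,1],
    [0,0,0.02,0,0,0,1],
    [0,0,0.0015,0,0,0,1],
    [0,0,0.0015,0,0,0,1],
    [0,0,0.0015,0,0,0,1]
  ]
}}

```text
t: 4.28
tcp_pos: [0.5117, -0.0265, 0.0702]
tool_rot: [0.78, 0.626, 0.0, 0.001]
force: [0.1, 0.0, 0.4]
finger_gap: -0.003
gripper_force: 0.0
```

>>> {"name": "apply_moves", "arguments": {
  "plan": [
    [0,0,0.0015,0,0,0,1],
    [0,0,0.0015,0,0,0,1]
  ]
}}

```text
t: 4.53
tcp_pos: [0.5114, -0.0265, 0.0671]
tool_rot: [0.78, 0.626, 0.0, 0.0]
force: [0.5, 0.2, 0.3]
finger_gap: 0.008
gripper_force: 0.0
```

>>> {"name": "apply_moves", "arguments": {
  "plan": [
    [0,0,0.0015,0,0,0,1],
    [0,0,0.0015,0,0,0,1]
  ]
}}

```text
t: 4.78
tcp_pos: [0.5116, -0.0265, 0.0669]
tool_rot: [0.78, 0.626, 0.0, 0.001]
force: [-7.1, 1.3, 33.9]
finger_gap: 0.0
gripper_force: 17.1
```

Run:
```python
from h import *
s=sense(); print(s["tcp_pos"],s["force"],s["ft_torque"],s["q"])
```

```text
[ 0.51159583 -0.02651958  0.06691792] [-7.06708231  1.2902697  33.85332477] [0.23384407 1.1107132  0.00869464] [-2.70058542e-01  5.90774463e-01  1.83200272e+00 -3.30872261e-04
  7.17133512e-01 -5.11967270e-02]
```

Contact came at TCP z = 0.067. With the bar top at 0.096, the tips sit 29 mm behind the reported TCP, and the pictures agree. I'll open up, go lower by that amount, and grip again.

>>> {"name": "apply_moves", "arguments": {
  "plan": [
    [0,0,-0.015,0,0,0,-1],
    [0,0,-0.01,0,0,0,-1],
    [0,0,0,0,0,0,-1],
    [0,0,0,0,0,0,-1],
    [0,0,0,0,0,0,-1],
    [0,0,0.015,0,0,0,-1],
    [0,0,0.015,0,0,0,-1],
    [0,0,0.003,0,0,0,-1]
  ]
}}

```text
t: 5.78
tcp_pos: [0.5098, -0.0261, 0.0539]
tool_rot: [0.78, 0.626, -0.001, -0.002]
force: [0.0, 0.3, 0.9]
finger_gap: 0.998
gripper_force: 0.0
```

>>> {"name": "apply_moves", "arguments": {
  "plan": [
    [0,0,0.004,0,0,0,-1],
    [0,0,0.003,0,0,0,-1],
    [0,0,0,0,0,0,0.3],
    [0,0,0,0,0,0,1],
    [0,0,0,0,0,0,1],
    [0,0,0,0,0,0,1],
    [0,0,0,0,0,0,1]
  ]
}}

```text
t: 6.65
tcp_pos: [0.5115, -0.0265, 0.0492]
tool_rot: [0.78, 0.626, 0.0, 0.0]
force: [-0.9, 0.3, 3.4]
finger_gap: 0.2
gripper_force: 39.7
```

Run:
```python
from h import *
s=sense(); print(s["tcp_pos"],s["force"],s["ft_torque"],s["finger_gap"]*85)
S=grab("scene")
cv2.imwrite("pics/s6.png",cv2.resize(S[200:265,300:375],None,fx=9,fy=9,interpolation=cv2.INTER_CUBIC)[...,::-1])
```

```text
[ 0.51147986 -0.02647899  0.04917395] [-0.92468102  0.34958138  3.44387391] [-0.00796998  0.02009021 -0.02860153] 16.99502765318941
```

>>> {"name": "apply_moves", "arguments": {
  "plan": [
    [0,0,-0.01,0,0,0,1],
    [0,0,-0.03,0,0,0,1],
    [0,0,-0.04,0,0,0,1],
    [0,0,-0.02,0,0,0,1],
    [0,0,0,0,0,0,1]
  ],
  "force": 60
}}

```text
t: 7.32
tcp_pos: [0.5122, -0.0266, 0.1505]
tool_rot: [0.78, 0.626, 0.001, 0.002]
force: [-0.1, -0.8, -1.3]
finger_gap: 0.193
gripper_force: 59.0
```

Run:
```python
from h import *
S=grab("scene");T=grab("top")
cv2.imwrite("pics/s6.png",np.hstack([cv2.resize(S[180:280,280:420],(560,400)),cv2.resize(T[180:280,240:380],(240,400))])[...,::-1])
plan(.42,-.22,.15,-12.6,4,1); print(sense()["finger_gap"]*85)
```

```text
tcp [ 0.5105 -0.0262  0.1484] yaw -12.5 q [-0.27  0.45  1.77 -0.    0.92 -0.05] gap 0.197 t 7.42 F [-0.8  0.6 -1.9]
[-0.0522, -0.0116, -0.0004, -0.0, -0.0, 0.0, 1.0]
[-0.0522, -0.0115, -0.0004, -0.0, -0.0, 0.0, 1.0]
[-0.0522, -0.0115, -0.0004, -0.0, -0.0, 0.0, 1.0]
[-0.0522, -0.0115, -0.0004, -0.0, -0.0, 0.0, 1.0]
16.785579878990063
```

View pics/s6.png

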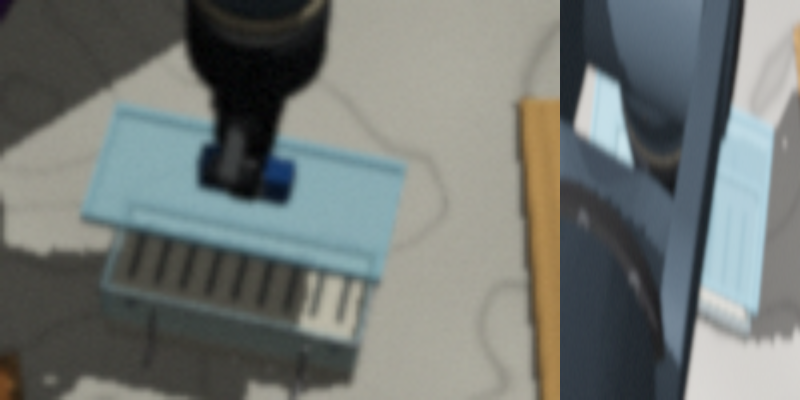

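The lid has come off level in the gripper (245,170 in the crop), and the slatted white floor shows underneath. I'll set the lid aside now.

>>> {"name": "apply_moves", "arguments": {
  "plan": [
    [-0.052,-0.0115,0,0,0,0,1],
    [-0.052,-0.0115,0,0,0,0,1],
    [-0.052,-0.0115,0,0,0,0,1],
    [-0.052,-0.0115,0,0,0,0,1],
    [0,0,0.03,0,0,0,1],
    [0,0,0.04,0,0,0,1],
    [0,0,0.04,0,0,0,1],
    [0,0,0.03,0,0,0,1]
  ]
}}

```text
t: 8.43
tcp_pos: [0.4196, -0.2184, 0.0061]
tool_rot: [0.78, 0.625, -0.0, -0.002]
force: [-0.1, 0.2, -0.9]
finger_gap: 0.196
gripper_force: 59.0
```

>>> {"name": "apply_moves", "arguments": {
  "plan": [
    [0,0,0.008,0,0,0,1],
    [0,0,0.004,0,0,0,1],
    [0,0,0.002,0,0,0,1],
    [0,0,0,0,0,0,1]
  ]
}}

```text
t: 8.93
tcp_pos: [0.4216, -0.2198, -0.0044]
tool_rot: [0.78, 0.626, 0.0, 0.001]
force: [-0.1, 0.1, -1.1]
finger_gap: 0.193
gripper_force: 58.9
```

>>> {"name": "apply_moves", "arguments": {
  "plan": [
    [0,0,0.0015,0,0,0,1],
    [0,0,0.0015,0,0,0,1],
    [0,0,0,0,0,0,1]
  ]
}}

```text
t: 9.3
tcp_pos: [0.4214, -0.2196, -0.0078]
tool_rot: [0.78, 0.626, 0.0, 0.0]
force: [0.1, -0.1, 3.2]
finger_gap: 0.199
gripper_force: 59.5
```

Run:
```python
from h import *
s=sense(); print(s["tcp_pos"],yaw(),s["force"],s["finger_gap"]*85)
```

```text
[ 0.42139544 -0.21964578 -0.00777308] -12.544114667991174 [ 0.12377785 -0.0821668   3.17263762] 16.91382139224193
```

>>> {"name": "apply_moves", "arguments": {
  "plan": [
    [0,0,0,0,0,0,-1],
    [0,0,0,0,0,0,-1],
    [0,0,0,0,0,0,-1],
    [0,0,-0.03,0,0,0,-1],
    [0,0,-0.05,0,0,0,-1],
    [0,0,-0.05,0,0,0,-1],
    [0.05,0.02,-0.05,0,0,0,-1],
    [0.06,0,0,0,0,0,-1]
  ]
}}

```text
t: 10.3
tcp_pos: [0.4644, -0.1251, 0.1681]
tool_rot: [0.781, 0.624, 0.002, 0.005]
force: [1.2, 0.3, -0.2]
finger_gap: 0.997
gripper_force: 0.0
```

>>> {"name": "apply_moves", "arguments": {
  "plan": [
    [0.06,0,0,0,0,0,-1],
    [0.06,0,0,0,0,0,-1],
    [0.06,0,0,0,0,0,-1],
    [0.06,0,0,0,0,0,-1],
    [0.06,0,0,0,0,0,-1],
    [0.06,0,0,0,0,0,-1],
    [0,0,0,0,0,0,-1]
  ]
}}

```text
t: 11.18
tcp_pos: [0.5384, 0.2324, 0.1641]
tool_rot: [0.778, 0.628, 0.001, -0.0]
force: [-0.3, -1.0, -0.1]
finger_gap: 1.0
gripper_force: 0.0
```

Run:
```python
from h import *
T,S=grab("top"),grab("scene")
print(tool()[0])
for c,im in(("top",T),("scene",S)):
    print("lid",c,find(c,im,"lid",(.42,-.22),.0055),find(c,im,"grip",(.42,-.22),.025))
    for k,n in dict(violet=(.53,.238),green=(.46,.348),pink=(.4045,.241),cream=(.6457,.2387)).items(): print(k,c,find(c,im,k,n,.022,.06))
cv2.imwrite("pics/t7.png",cv2.resize(T[150:350,80:480],(800,400))[...,::-1])
```

```text
[0.5373088  0.22856655 0.16379102]
lid top (array([ 0.421, -0.219]), (0.4211, -0.2186), (0.183, 0.083), 77.5) (array([ 0.4219, -0.2189]), (0.4218, -0.219), (0.054, 0.016), 77.0)
violet top (array([0.5306, 0.2394]), (0.5309, 0.2393), (0.054, 0.035), -5.2)
green top (array([0.4591, 0.3492]), (0.4601, 0.3495), (0.053, 0.042), -13.9)
pink top (array([0.406 , 0.2425]), (0.4062, 0.2423), (0.054, 0.032), -9.4)
cream top (array([0.6454, 0.2385]), (0.6458, 0.2386), (0.058, 0.027), 13.2)
lid scene (array([ 0.4223, -0.2192]), (0.4203, -0.221), (0.183, 0.088), 77.5) (array([ 0.4175, -0.2216]), (0.4181, -0.2209), (0.056, 0.019), 77.2)
violet scene (array([0.53  , 0.2364]), (0.5298, 0.2362), (0.061, 0.032), -5.6)
green scene (array([0.4593, 0.3463]), (0.4594, 0.3464), (0.064, 0.037), -15.1)
pink scene (array([0.4051, 0.2392]), (0.405, 0.2395), (0.064, 0.028), -5.5)
cream scene None
```

View pics/t7.png

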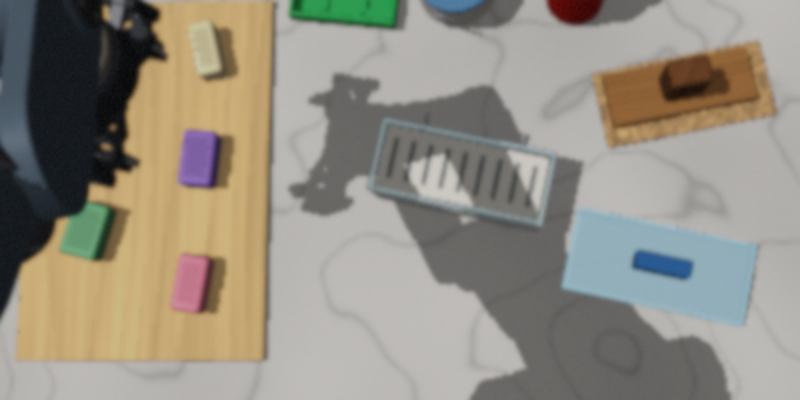

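Run:
```python
from h import *
p,R=tool(); print(p, yaw())
for z in(0,.03,.06): print((proj("top",p+[0,0,z])[0]-[80,150])*2, (proj("top",p+[.05,-.01,z])[0]-[80,150])*2)
print(cast("top",[(80+130/2,150+50/2),(80+118/2,150+165/2)],p[2]+.04))
```

```text
[0.5373088  0.22856655 0.16379102] -12.439285424857614
[165.73542152 121.51548464] [179.31850161  65.82646485]
[154.76518563 113.97979122] [168.87493305  56.57854038]
[143.07043969 105.94471354] [157.748192    46.72384892]
[[0.59064685 0.24891577]
 [0.49192516 0.25438749]]
```

```bash
cat >> h.py <<'E'
YB=-12.6; BC=np.array([.511,-.0265])
def slot(u): 
    a=np.radians(YB+90); return BC+u*np.array([np.cos(a),np.sin(a)])
def bar(k,n):
    for c in("top","scene"): print(k,c,find(c,grab(c),k,n,.022,.06))
E
python3 - <<'E'
from h import *
px=[(272.5,210),(357.5,227.5),(350,263),(265,245)]
w=cast("top",px,.065); print(w,w.mean(0)); d=w[0]+w[3]-w[1]-w[2]; print(np.degrees(np.arctan2(d[1],d[0])), np.linalg.norm(d)/2)
plan(.530,.238,.10,-5.4,3,-1)
E
```

```text
[[ 0.55850633  0.04755216]
 [ 0.52299159 -0.11502806]
 [ 0.45506146 -0.09994342]
 [ 0.49058937  0.06119928]] [ 0.50678719 -0.02655501]
77.62236431631507 0.16571329917556002
tcp [0.5373 0.2286 0.1638] yaw -12.4 q [ 0.21  0.52  1.58 -0.    1.05  0.43] gap 1.002 t 11.28 F [ 0.3 -0.4 -0.1]
[0.0026, -0.003, 0.0213, -0.0, 0.0, -0.041, -1.0]
[0.0027, -0.0029, 0.0213, -0.0, 0.0, -0.041, -1.0]
[0.0028, -0.0028, 0.0213, -0.0, 0.0, -0.041, -1.0]
```

>>> {"name": "apply_moves", "arguments": {
  "plan": [
    [0.003,-0.003,0.022,0,0,-0.04,-1],
    [0.003,-0.003,0.021,0,0,-0.04,-1],
    [0.003,-0.003,0.021,0,0,-0.04,-1],
    [0,0,0.04,0,0,0,-1],
    [0,0,0.04,0,0,0,-1],
    [0,0,0.03,0,0,0,-1],
    [0,0,0.004,0,0,0,-1],
    [0,0,0,0,0,0,0]
  ]
}}

```text
t: 12.28
tcp_pos: [0.5313, 0.2378, -0.0131]
tool_rot: [0.742, 0.671, 0.0, 0.0]
force: [0.7, 1.0, -0.5]
finger_gap: 0.818
gripper_force: 0.0
```

>>> {"name": "apply_moves", "arguments": {
  "plan": [
    [0,0,0,0,0,0,1],
    [0,0,0,0,0,0,1],
    [0,0,0,0,0,0,1]
  ],
  "force": 30
}}

```text
t: 12.65
tcp_pos: [0.5321, 0.2389, -0.0121]
tool_rot: [0.741, 0.671, 0.001, 0.001]
force: [-0.2, -2.0, 6.0]
finger_gap: 0.648
gripper_force: 33.9
```

Run:
```python
from h import *
T=grab("top"); print(tool()[0],sense()["finger_gap"]*85,sense()["gripper_force"])
h=cv2.cvtColor(T,cv2.COLOR_RGB2HSV)
m=cv2.inRange(h,(85,28,60),(115,140,255)); w=np.zeros_like(m); w[185:280,250:372]=255; m&=w
m=cv2.morphologyEx(m,cv2.MORPH_CLOSE,np.ones((3,3)))
cs,_=cv2.findContours(m,0,1); cn=max(cs,key=cv2.contourArea); W=cast("top",cn,.065).astype(np.float32); print(cv2.contourArea(cn),cv2.minAreaRect(W))
v=np.hstack([cv2.resize(T[185:280,250:372],None,fx=3,fy=3),cv2.cvtColor(cv2.resize(m[185:280,250:372],None,fx=3,fy=3),8)])
cv2.imwrite("pics/t8.png",v[...,::-1])
```

```text
[ 0.53217428  0.23884771 -0.01206626] 55.048970817792124 33.929622173309326
126.5 ((0.44828981161117554, -0.13187099993228912), (0.01500009000301361, 0.04749855399131775), 88.99349975585938)
```

View pics/t8.png

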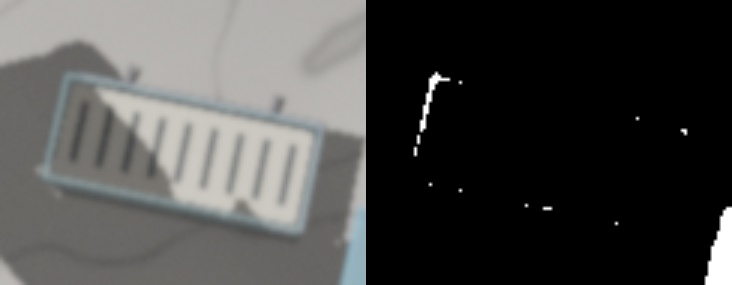

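```bash
sed -i 's/BC=np.array(\[.511/BC=np.array([.509/;s/^YB=-12.6/YB=-12.5/' h.py
python3 - <<'E'
from h import *
for u in(-60,-22,20,58): print(u,slot(u/1000).round(4))
p=tool()[0]
plan(*slot(.020),p[2],YB,5,1)
E
```

```text
-60 [ 0.496  -0.0851]
-22 [ 0.5042 -0.048 ]
20 [ 0.5133 -0.007 ]
58 [0.5216 0.0301]
tcp [ 0.5322  0.2388 -0.0121] yaw -5.7 q [ 0.23  0.78  1.68 -0.    0.67  0.33] gap 0.648 t 12.7 F [ 0.1 -1.8  7.3]
[-0.0493, 0.0011, -0.0, 0.001, -0.0, 0.024, 1.0]
[-0.0493, 0.0023, -0.0, 0.001, -0.0, 0.024, 1.0]
[-0.0492, 0.0034, -0.0, 0.001, -0.0, 0.024, 1.0]
[-0.0491, 0.0046, -0.0, 0.001, -0.0, 0.024, 1.0]
[-0.049, 0.0058, -0.0, 0.001, -0.0, 0.024, 1.0]
```

>>> {"name": "apply_moves", "arguments": {
  "plan": [
    [0,0,-0.03,0,0,0,1],
    [0,0,-0.05,0,0,0,1],
    [0,0,-0.04,0,0,0,1],
    [-0.049,0.001,0,0,0,0.024,1],
    [-0.049,0.002,0,0,0,0.024,1],
    [-0.049,0.0035,0,0,0,0.024,1],
    [-0.049,0.0045,0,0,0,0.024,1],
    [-0.049,0.006,0,0,0,0.024,1]
  ]
}}

```text
t: 13.7
tcp_pos: [0.5116, -0.0075, 0.1067]
tool_rot: [0.78, 0.625, 0.0, 0.0]
force: [0.2, -0.0, -0.4]
finger_gap: 0.647
gripper_force: 33.1
```

>>> {"name": "apply_moves", "arguments": {
  "plan": [
    [0,0,0.02,0,0,0,1],
    [0,0,0.02,0,0,0,1],
    [0,0,0,0,0,0,1]
  ]
}}

```text
t: 14.08
tcp_pos: [0.5106, -0.006, 0.0655]
tool_rot: [0.78, 0.625, -0.001, -0.001]
force: [0.3, -0.1, 0.6]
finger_gap: 0.647
gripper_force: 33.1
```

Run:
```python
from h import *
plan(*slot(.020),.041,YB,1,1)
print(find("scene",grab("scene"),"violet",slot(.02),.092))
```

```text
tcp [ 0.5106 -0.006   0.0655] yaw -12.6 q [-0.23  0.59  1.83  0.    0.72 -0.01] gap 0.647 t 14.07 F [ 0.3 -0.1  0.6]
[-0.0003, 0.003, 0.0245, -0.003, -0.0, -0.001, 1.0]
None
```

>>> {"name": "apply_moves", "arguments": {
  "plan": [
    [0,0.0025,0.012,0,0,0,1],
    [0,0,0.012,0,0,0,1],
    [0,0,0.002,0,0,0,1],
    [0,0,0,0,0,0,1]
  ]
}}

```text
t: 14.62
tcp_pos: [0.5141, -0.0066, 0.04]
tool_rot: [0.78, 0.626, -0.0, -0.0]
force: [-0.8, 0.1, 0.6]
finger_gap: 0.646
gripper_force: 33.1
```

>>> {"name": "apply_moves", "arguments": {
  "plan": [
    [0,0,0.0015,0,0,0,1],
    [0,0,0.001,0,0,0,1],
    [0,0,0,0,0,0,1]
  ]
}}

```text
t: 15.0
tcp_pos: [0.5144, -0.0068, 0.038]
tool_rot: [0.78, 0.626, 0.0, 0.0]
force: [-0.1, -0.6, 0.1]
finger_gap: 0.645
gripper_force: 33.1
```

>>> {"name": "apply_moves", "arguments": {
  "plan": [
    [0,0,0,0,0,0,-1],
    [0,0,0,0,0,0,-1],
    [0,0,0,0,0,0,-1],
    [0,0,-0.03,0,0,0,-1],
    [0,0,-0.05,0,0,0,-1],
    [0.04,0,-0.03,0,0,0,-1],
    [0.06,0,0,0,0,0,-1],
    [0.06,0,0,0,0,0,-1]
  ]
}}

```text
t: 16.0
tcp_pos: [0.5498, 0.1507, 0.1488]
tool_rot: [0.781, 0.625, 0.001, 0.001]
force: [0.0, -1.0, -0.1]
finger_gap: 0.997
gripper_force: 0.0
```

>>> {"name": "apply_moves", "arguments": {
  "plan": [
    [0.06,0,0,0,0,0,-1],
    [0.06,0,0,0,0,0,-1],
    [0.06,0,0,0,0,0,-1],
    [0,0,0,0,0,0,-1]
  ]
}}

```text
t: 16.5
tcp_pos: [0.5882, 0.3295, 0.1475]
tool_rot: [0.778, 0.628, 0.001, -0.0]
force: [-0.0, -0.4, -0.2]
finger_gap: 1.004
gripper_force: 0.0
```

Run:
```python
from h import *
bar("violet",slot(.02)) if 0 else None
for c in("top","scene"):
    im=grab(c); r=find(c,im,"violet",slot(.02),.072,.06); print(c,r)
    if r is not None: 
        d=np.array(r[0])-BC; a=np.radians(YB); e=np.array([np.cos(a),np.sin(a)]); print(" basket frame",d@e,d@np.array([-e[1],e[0]]))
bar("green",(.4595,.348)); bar("pink",(.405,.241))
plan(.459,.348,.10,-14.5,4,-1)
```

```text
top (array([ 0.5149, -0.0071]), (0.5149, -0.0071), (0.056, 0.036), -11.8)
 basket frame 0.0015612179316084268 0.020217136260361517
scene (array([ 0.514 , -0.0097]), (0.5129, -0.0093), (0.066, 0.036), -11.5)
 basket frame 0.001245294521439543 0.017483970989305396
green top (array([0.4598, 0.3496]), (0.4601, 0.3496), (0.053, 0.042), -14.3)
green scene (array([0.4592, 0.3464]), (0.4593, 0.3463), (0.065, 0.037), -15.9)
pink top (array([0.406 , 0.2425]), (0.4064, 0.2423), (0.054, 0.032), -9.4)
pink scene (array([0.4051, 0.2393]), (0.4049, 0.2395), (0.064, 0.028), -5.5)
tcp [0.588  0.3234 0.1478] yaw -12.7 q [ 0.34  0.65  1.36 -0.    1.14  0.56] gap 1.001 t 16.8 F [-0.6 -0.6 -0.8]
[-0.0011, -0.0328, 0.012, -0.0, 0.0, 0.008, -1.0]
[-0.0013, -0.0328, 0.012, -0.0, 0.0, 0.008, -1.0]
[-0.0016, -0.0328, 0.012, -0.0, 0.0, 0.008, -1.0]
[-0.0018, -0.0328, 0.012, -0.0, 0.0, 0.008, -1.0]
```

>>> {"name": "apply_moves", "arguments": {
  "plan": [
    [-0.001,-0.033,0.012,0,0,0.008,-1],
    [-0.001,-0.033,0.012,0,0,0.008,-1],
    [-0.001,-0.033,0.012,0,0,0.008,-1],
    [-0.001,-0.032,0.012,0,0,0.008,-1],
    [0,0,0.04,0,0,0,-1],
    [0,0,0.04,0,0,0,-1],
    [0,0,0.033,0,0,0,-1],
    [0,0,0,0,0,0,-1]
  ]
}}

```text
t: 17.8
tcp_pos: [0.4582, 0.3492, -0.015]
tool_rot: [0.791, 0.612, -0.003, -0.001]
force: [-1.0, 0.8, -0.1]
finger_gap: 1.0
gripper_force: 0.0
```

>>> {"name": "apply_moves", "arguments": {
  "plan": [
    [0,0,0,0,0,0,0],
    [0,0,0,0,0,0,1],
    [0,0,0,0,0,0,1],
    [0,0,0,0,0,0,1]
  ]
}}

```text
t: 18.3
tcp_pos: [0.4612, 0.3517, -0.0113]
tool_rot: [0.79, 0.613, 0.002, 0.001]
force: [0.1, -2.2, 6.4]
finger_gap: 0.649
gripper_force: 33.6
```

```bash
sed -i 's/BC=np.array(\[.509/BC=np.array([.508/' h.py
python3 - <<'E'
from h import *
p=tool()[0]; print(sense()["finger_gap"]*85, slot(-.022))
plan(*slot(-.022),p[2],YB,7,1)
E
```

```text
55.184867926510314 [ 0.50323833 -0.04797851]
tcp [ 0.4612  0.3517 -0.0113] yaw -14.4 q [ 0.46  0.78  1.69 -0.    0.67  0.71] gap 0.649 t 18.3 F [ 0.1 -2.2  6.4]
[-0.0538, 0.02, -0.0001, 0.0, -0.0, -0.005, 1.0]
[-0.0539, 0.0197, -0.0, 0.0, -0.0, -0.005, 1.0]
[-0.054, 0.0195, -0.0, 0.0, -0.0, -0.005, 1.0]
[-0.0541, 0.0192, -0.0, 0.0, -0.0, -0.005, 1.0]
[-0.0542, 0.019, -0.0, 0.0, -0.0, -0.005, 1.0]
[-0.0543, 0.0187, -0.0, 0.0, -0.0, -0.005, 1.0]
[-0.0544, 0.0185, -0.0, 0.0, -0.0, -0.005, 1.0]
```

>>> {"name": "apply_moves", "arguments": {
  "plan": [
    [0,0,-0.03,0,0,0,1],
    [0,0,-0.05,0,0,0,1],
    [0,0,-0.045,0,0,0,1],
    [-0.054,0.02,0,0,0,-0.005,1],
    [-0.054,0.02,0,0,0,-0.005,1],
    [-0.054,0.0195,0,0,0,-0.005,1],
    [-0.054,0.019,0,0,0,-0.005,1],
    [-0.054,0.019,0,0,0,-0.005,1]
  ]
}}

```text
t: 19.3
tcp_pos: [0.4901, 0.0641, 0.1125]
tool_rot: [0.782, 0.623, 0.001, 0.0]
force: [0.2, 1.1, -0.9]
finger_gap: 0.648
gripper_force: 32.7
```

>>> {"name": "apply_moves", "arguments": {
  "plan": [
    [-0.054,0.019,0,0,0,-0.005,1],
    [-0.054,0.018,0,0,0,-0.005,1],
    [0,0,0.02,0,0,0,1],
    [0,0,0.02,0,0,0,1],
    [0,0,0,0,0,0,1],
    [0,0,0,0,0,0,1]
  ]
}}

```text
t: 20.05
tcp_pos: [0.5025, -0.0477, 0.0725]
tool_rot: [0.779, 0.627, 0.0, 0.0]
force: [0.1, 1.2, -1.0]
finger_gap: 0.651
gripper_force: 32.7
```

Run:
```python
from h import *
print(sense()["finger_gap"]*85); plan(*slot(-.0205),.041,YB,1,1)
```

```text
55.30979115701249
tcp [ 0.5025 -0.0477  0.0725] yaw -12.3 q [-0.32  0.57  1.85  0.    0.72 -0.1 ] gap 0.651 t 20.05 F [ 0.1  1.2 -1. ]
[0.0014, 0.0008, 0.0315, 0.001, 0.0, 0.003, 1.0]
```

>>> {"name": "apply_moves", "arguments": {
  "plan": [
    [0.0015,0.001,0.011,0,0,0,1],
    [0,0,0.011,0,0,0,1],
    [0,0,0.009,0,0,0,1],
    [0,0,0.002,0,0,0,1],
    [0,0,0.0005,0,0,0,1],
    [0,0,0,0,0,0,1]
  ]
}}

```text
t: 20.8
tcp_pos: [0.5029, -0.0463, 0.0386]
tool_rot: [0.779, 0.627, -0.0, -0.0]
force: [-1.2, 0.8, 3.5]
finger_gap: 0.647
gripper_force: 33.3
```

>>> {"name": "apply_moves", "arguments": {
  "plan": [
    [0,0,0,0,0,0,-1],
    [0,0,0,0,0,0,-1],
    [0,0,0,0,0,0,-1],
    [0,0,-0.03,0,0,0,-1],
    [0,0,-0.05,0,0,0,-1],
    [0.04,0,-0.03,0,0,0,-1],
    [0.06,0,0,0,0,0,-1],
    [0.06,0,0,0,0,0,-1]
  ]
}}

```text
t: 21.8
tcp_pos: [0.5385, 0.111, 0.1492]
tool_rot: [0.78, 0.626, 0.001, 0.001]
force: [1.2, -1.5, -0.1]
finger_gap: 0.998
gripper_force: 0.0
```

>>> {"name": "apply_moves", "arguments": {
  "plan": [
    [0.06,0,0,0,0,0,-1],
    [0.06,0.02,0,0,0,0,-1],
    [0.06,0.02,0,0,0,0,-1],
    [0,0,0,0,0,0,-1]
  ]
}}

```text
t: 22.3
tcp_pos: [0.6164, 0.2799, 0.1479]
tool_rot: [0.778, 0.629, 0.002, 0.0]
force: [-0.2, -0.1, 0.4]
finger_gap: 0.999
gripper_force: 0.0
```

```bash
cat >> h.py <<'E'
def inb(k,u,z=.072):
    r=find("top",grab("top"),k,slot(u),z,.06); 
    if r is None: print(k,"unseen"); return
    d=np.array(r[0])-BC; a=np.radians(YB); e=np.array([np.cos(a),np.sin(a)]); print(k,"basket x,y",(d@e).round(4),(d@np.array([-e[1],e[0]])).round(4),r[2:])
E
python3 - <<'E'
from h import *
inb("violet",.02); inb("green",-.022)
bar("cream",(.6457,.2387)); bar("pink",(.405,.241))
plan(.645,.2387,.10,13.2,4,-1)
E
```

```text
violet basket x,y 0.0021 0.0201 ((0.055, 0.034), -12.6)
green basket x,y 0.0011 -0.0233 ((0.057, 0.038), -12.0)
cream top (array([0.6455, 0.2385]), (0.6457, 0.2387), (0.057, 0.027), 13.8)
cream scene None
pink top (array([0.406 , 0.2425]), (0.4062, 0.2423), (0.054, 0.032), -9.4)
pink scene (array([0.4054, 0.2392]), (0.4052, 0.2395), (0.064, 0.028), -5.5)
tcp [0.6139 0.2743 0.1483] yaw -12.5 q [ 0.25  0.65  1.35 -0.    1.14  0.47] gap 0.996 t 22.6 F [ 0.5 -0.6 -0.5]
[-0.007, 0.0095, 0.0121, -0.0, 0.0, -0.112, -1.0]
[-0.008, 0.0087, 0.0121, -0.0, 0.0, -0.112, -1.0]
[-0.0089, 0.0077, 0.0121, -0.0, 0.0, -0.112, -1.0]
[-0.0097, 0.0067, 0.0121, -0.0, 0.0, -0.112, -1.0]
```

>>> {"name": "apply_moves", "arguments": {
  "plan": [
    [-0.007,0.0095,0.012,0,0,-0.112,-1],
    [-0.008,0.0085,0.012,0,0,-0.112,-1],
    [-0.009,0.008,0.012,0,0,-0.112,-1],
    [-0.01,0.0065,0.012,0,0,-0.112,-1],
    [0,0,0.04,0,0,0,-1],
    [0,0,0.04,0,0,0,-1],
    [0,0,0.033,0,0,0,-1],
    [0,0,0,0,0,0,-1]
  ]
}}

```text
t: 23.6
tcp_pos: [0.6428, 0.2381, -0.0153]
tool_rot: [0.621, 0.784, -0.003, -0.002]
force: [-0.2, -0.6, -0.4]
finger_gap: 1.001
gripper_force: 0.0
```

>>> {"name": "apply_moves", "arguments": {
  "plan": [
    [0,0,0,0,0,0,0],
    [0,0,0,0,0,0,1],
    [0,0,0,0,0,0,1],
    [0,0,0,0,0,0,1]
  ]
}}

```text
t: 24.1
tcp_pos: [0.6474, 0.2401, -0.0102]
tool_rot: [0.62, 0.784, 0.001, 0.001]
force: [-0.3, -0.5, 6.4]
finger_gap: 0.648
gripper_force: 33.5
```

Run:
```python
from h import *
p=tool()[0]; print(sense()["finger_gap"]*85, slot(-.060))
plan(*slot(-.060),p[2],YB,7,1)
```

```text
55.06620722014662 [ 0.49501362 -0.08507776]
tcp [ 0.6474  0.2401 -0.0102] yaw 13.3 q [ 0.19  0.87  1.39 -0.    0.88 -0.04] gap 0.648 t 24.1 F [-0.3 -0.5  6.4]
[-0.0402, -0.0319, -0.0001, 0.001, -0.0, 0.064, 1.0]
[-0.0422, -0.0292, -0.0001, 0.001, -0.0, 0.064, 1.0]
[-0.044, -0.0265, -0.0001, 0.001, -0.0, 0.064, 1.0]
[-0.0456, -0.0236, -0.0001, 0.001, -0.0, 0.064, 1.0]
[-0.047, -0.0206, -0.0, 0.001, -0.0, 0.064, 1.0]
[-0.0482, -0.0175, -0.0, 0.001, -0.0, 0.064, 1.0]
[-0.0492, -0.0144, -0.0, 0.001, -0.0, 0.064, 1.0]
```

>>> {"name": "apply_moves", "arguments": {
  "plan": [
    [0,0,-0.03,0,0,0,1],
    [0,0,-0.05,0,0,0,1],
    [0,0,-0.045,0,0,0,1],
    [-0.04,-0.032,0,0,0,0.064,1],
    [-0.042,-0.029,0,0,0,0.064,1],
    [-0.044,-0.0265,0,0,0,0.064,1],
    [-0.0455,-0.0235,0,0,0,0.064,1],
    [-0.047,-0.0205,0,0,0,0.064,1]
  ]
}}

```text
t: 25.1
tcp_pos: [0.5366, 0.0067, 0.113]
tool_rot: [0.738, 0.675, 0.0, 0.001]
force: [0.1, 0.7, -0.6]
finger_gap: 0.646
gripper_force: 32.7
```

>>> {"name": "apply_moves", "arguments": {
  "plan": [
    [-0.048,-0.0175,0,0,0,0.064,1],
    [-0.049,-0.0145,0,0,0,0.064,1],
    [0,0,0.02,0,0,0,1],
    [0,0,0.02,0,0,0,1],
    [0,0,0,0,0,0,1],
    [0,0,0,0,0,0,1]
  ]
}}

```text
t: 25.85
tcp_pos: [0.4943, -0.0846, 0.073]
tool_rot: [0.779, 0.627, 0.0, 0.001]
force: [-0.1, 0.4, -0.8]
finger_gap: 0.645
gripper_force: 32.7
```

Run:
```python
from h import *
print(sense()["finger_gap"]*85); plan(*slot(-.0585),.041,YB,1,1)
```

```text
54.786807738989616
tcp [ 0.4943 -0.0846  0.073 ] yaw -12.4 q [-0.39  0.57  1.86  0.    0.71 -0.18] gap 0.645 t 25.85 F [-0.1  0.4 -0.8]
[0.0012, 0.0008, 0.032, 0.001, 0.0, 0.003, 1.0]
```

>>> {"name": "apply_moves", "arguments": {
  "plan": [
    [0.0012,0.001,0.011,0,0,0,1],
    [0,0,0.011,0,0,0,1],
    [0,0,0.008,0,0,0,1],
    [0,0,0.002,0,0,0,1],
    [0,0,0.001,0,0,0,1],
    [0,0,0,0,0,0,1]
  ]
}}

```text
t: 26.6
tcp_pos: [0.495, -0.0836, 0.0394]
tool_rot: [0.779, 0.627, 0.0, 0.0]
force: [0.1, 0.4, -0.3]
finger_gap: 0.644
gripper_force: 32.8
```

>>> {"name": "apply_moves", "arguments": {
  "plan": [
    [0,0,0,0,0,0,-1],
    [0,0,0,0,0,0,-1],
    [0,0,0,0,0,0,-1],
    [0,0,-0.03,0,0,0,-1],
    [0,0,-0.05,0,0,0,-1],
    [0.04,0,-0.03,0,0,0,-1],
    [0.06,0,0,0,0,0,-1],
    [0.06,-0.02,0,0,0,0,-1]
  ]
}}

```text
t: 27.6
tcp_pos: [0.512, 0.0773, 0.1504]
tool_rot: [0.78, 0.626, 0.002, 0.001]
force: [0.1, 0.2, -0.2]
finger_gap: 1.0
gripper_force: 0.0
```

>>> {"name": "apply_moves", "arguments": {
  "plan": [
    [0.06,-0.04,0,0,0,0,-1],
    [0.06,-0.04,0,0,0,0,-1],
    [0.06,-0.04,0,0,0,0,-1],
    [0,0,0,0,0,0,-1]
  ]
}}

```text
t: 28.1
tcp_pos: [0.439, 0.2544, 0.1493]
tool_rot: [0.777, 0.63, -0.0, -0.0]
force: [-0.4, -0.1, -0.0]
finger_gap: 1.002
gripper_force: 0.0
```

Run:
```python
from h import *
inb("violet",.02); inb("green",-.022); inb("cream",-.06)
bar("pink",(.405,.241))
plan(.4045,.2425,.10,-8,4,-1)
```

```text
violet basket x,y 0.0022 0.0198 ((0.056, 0.035), -14.6)
green basket x,y 0.0007 -0.0234 ((0.057, 0.038), -12.4)
cream basket x,y 0.0005 -0.0624 ((0.059, 0.029), -12.1)
pink top (array([0.4061, 0.2424]), (0.4064, 0.2423), (0.054, 0.032), -9.4)
pink scene (array([0.4054, 0.2394]), (0.4059, 0.2394), (0.065, 0.028), -5.5)
tcp [0.4424 0.2497 0.1494] yaw -12.5 q [ 0.29  0.45  1.78 -0.    0.92  0.51] gap 1.002 t 28.35 F [-0.8  0.2 -0.3]
[-0.0038, -0.0089, 0.0123, 0.0, 0.0, -0.02, -1.0]
[-0.0036, -0.009, 0.0123, 0.0, 0.0, -0.02, -1.0]
[-0.0034, -0.009, 0.0123, 0.0, 0.0, -0.02, -1.0]
[-0.0033, -0.0091, 0.0123, 0.0, 0.0, -0.02, -1.0]
```

>>> {"name": "apply_moves", "arguments": {
  "plan": [
    [-0.0038,-0.009,0.012,0,0,-0.02,-1],
    [-0.0036,-0.009,0.012,0,0,-0.02,-1],
    [-0.0034,-0.009,0.012,0,0,-0.02,-1],
    [-0.0034,-0.009,0.012,0,0,-0.02,-1],
    [0,0,0.04,0,0,0,-1],
    [0,0,0.04,0,0,0,-1],
    [0,0,0.033,0,0,0,-1],
    [0,0,0,0,0,0,-1]
  ]
}}

```text
t: 29.35
tcp_pos: [0.403, 0.2418, -0.0135]
tool_rot: [0.755, 0.656, -0.002, -0.001]
force: [-0.0, -0.1, 0.7]
finger_gap: 0.998
gripper_force: 0.0
```

>>> {"name": "apply_moves", "arguments": {
  "plan": [
    [0,0,0,0,0,0,0],
    [0,0,0,0,0,0,1],
    [0,0,0,0,0,0,1],
    [0,0,0,0,0,0,1]
  ]
}}

```text
t: 29.85
tcp_pos: [0.4049, 0.2438, -0.0102]
tool_rot: [0.753, 0.658, 0.001, 0.001]
force: [1.5, -1.6, 7.5]
finger_gap: 0.647
gripper_force: 32.6
```

Run:
```python
from h import *
p=tool()[0]; print(sense()["finger_gap"]*85, slot(.060))
plan(*slot(.060),p[2],YB,5,1)
```

```text
54.95865908231392 [0.52098638 0.03207776]
tcp [ 0.4049  0.2438 -0.0102] yaw -7.8 q [ 0.31  0.72  1.96 -0.    0.46  0.44] gap 0.647 t 29.85 F [ 1.5 -1.6  7.5]
[-0.0388, 0.0287, 0.0, 0.001, -0.0, 0.017, 1.0]
[-0.0383, 0.0294, 0.0, 0.001, -0.0, 0.017, 1.0]
[-0.0378, 0.03, 0.0, 0.001, -0.0, 0.017, 1.0]
[-0.0373, 0.0306, 0.0, 0.001, -0.0, 0.017, 1.0]
[-0.0368, 0.0312, 0.0, 0.001, -0.0, 0.017, 1.0]
```

>>> {"name": "apply_moves", "arguments": {
  "plan": [
    [0,0,-0.03,0,0,0,1],
    [0,0,-0.05,0,0,0,1],
    [0,0,-0.045,0,0,0,1],
    [-0.039,0.0285,0,0,0,0.017,1],
    [-0.038,0.0295,0,0,0,0.017,1],
    [-0.038,0.03,0,0,0,0.017,1],
    [-0.037,0.0305,0,0,0,0.017,1],
    [-0.037,0.031,0,0,0,0.017,1]
  ]
}}

```text
t: 30.85
tcp_pos: [0.5195, 0.0308, 0.114]
tool_rot: [0.781, 0.625, 0.0, 0.0]
force: [0.0, 1.2, -0.6]
finger_gap: 0.649
gripper_force: 32.4
```

>>> {"name": "apply_moves", "arguments": {
  "plan": [
    [0,0,0.02,0,0,0,1],
    [0,0,0.02,0,0,0,1],
    [0,0,0,0,0,0,1],
    [0,0,0,0,0,0,1]
  ]
}}

```text
t: 31.35
tcp_pos: [0.5193, 0.0322, 0.0741]
tool_rot: [0.781, 0.625, 0.0, 0.0]
force: [0.1, -0.2, -0.6]
finger_gap: 0.648
gripper_force: 32.3
```

Run:
```python
from h import *
print(sense()["finger_gap"]*85); plan(*slot(.0615),.041,YB,1,1)
```

```text
55.10319756744605
tcp [0.5193 0.0322 0.0741] yaw -12.6 q [-0.15  0.59  1.81  0.    0.75  0.07] gap 0.648 t 31.35 F [ 0.1 -0.2 -0.6]
[0.0018, 0.0016, 0.0331, 0.001, -0.0, -0.002, 1.0]
```

Before the last release, the lower and let-go, then move off for a look.

>>> {"name": "apply_moves", "arguments": {
  "plan": [
    [0.0015,0.0015,0.012,0,0,0,1],
    [0,0,0.011,0,0,0,1],
    [0,0,0.008,0,0,0,1],
    [0,0,0.002,0,0,0,1],
    [0,0,0.001,0,0,0,1],
    [0,0,0,0,0,0,1]
  ]
}}

```text
t: 32.1
tcp_pos: [0.5207, 0.0331, 0.0394]
tool_rot: [0.781, 0.625, -0.0, -0.0]
force: [-1.3, -0.0, 0.6]
finger_gap: 0.651
gripper_force: 32.5
```

>>> {"name": "apply_moves", "arguments": {
  "plan": [
    [0,0,0,0,0,0,-1],
    [0,0,0,0,0,0,-1],
    [0,0,0,0,0,0,-1],
    [0,0,-0.03,0,0,0,-1],
    [0,0,-0.05,0,0,0,-1],
    [0.04,0,-0.03,0,0,0,-1],
    [0.06,0,0,0,0,0,-1],
    [0.06,0,0,0,0,0,-1]
  ]
}}

```text
t: 33.1
tcp_pos: [0.5567, 0.1905, 0.1504]
tool_rot: [0.781, 0.624, 0.001, 0.001]
force: [0.5, 0.3, -0.5]
finger_gap: 0.997
gripper_force: 0.0
```

Run:
```python
from h import *
for k,u in(("violet",.02),("green",-.022),("cream",-.06),("pink",.06)): inb(k,u)
T,S=grab("top"),grab("scene")
a=cv2.resize(T[150:290,250:490],(800,467));cv2.imwrite("pics/t9.png",a[...,::-1])
for n,p in (("mat TL/TR/BR/BL",0),): pass
h=cv2.cvtColor(T,cv2.COLOR_RGB2HSV); 
for c,im in(("top",T),("scene",S)):
  print(find(c,im,"foot",(.595,-.248),.005,.13), find(c,im,"handle",(.60,-.248),.05,.05))
```

```text
violet basket x,y 0.0024 0.02 ((0.056, 0.035), -11.5)
green basket x,y 0.0002 -0.023 ((0.056, 0.038), -12.8)
cream basket x,y 0.003 -0.0631 ((0.054, 0.024), -14.5)
pink basket x,y 0.0005 0.0592 ((0.056, 0.03), -12.6)
(array([ 0.5968, -0.2485]), (0.5972, -0.2484), (0.175, 0.079), -78.8) (array([ 0.5977, -0.2505]), (0.601, -0.2499), (0.065, 0.039), -78.9)
(array([ 0.5995, -0.252 ]), (0.5967, -0.2517), (0.176, 0.087), -79.0) (array([ 0.6083, -0.2513]), (0.6054, -0.2546), (0.073, 0.057), -82.4)
```

View pics/t9.png

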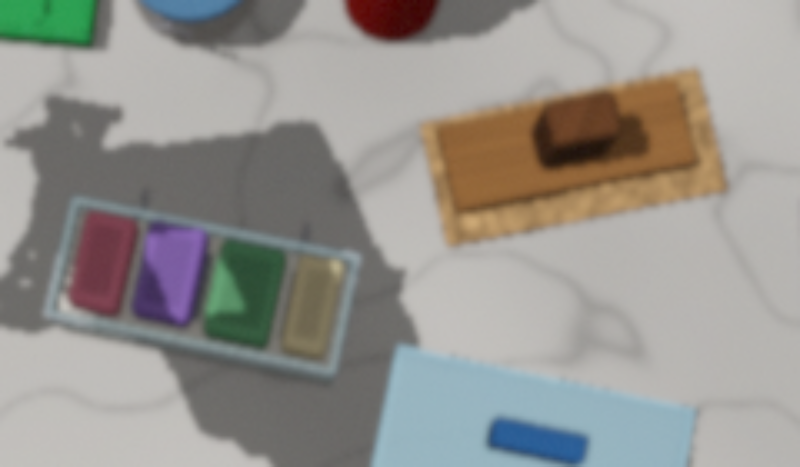

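The layer is good: four bars lie flat with even gaps, pink (105,262), violet (170,272), green (245,292) and cream (313,305). The tamper stands slightly to the far side on its mat at (575,140). Next I'll measure the foot, handle and mat separately.

Run:
```python
from h import *
mt=[(422,124),(700,72),(725,188),(450,245)]; ft=[(440,140),(683,83),(700,162),(455,210)]; hd=[(550,100),(611,92),(621,130),(556,140)]
for nm,q,z in(("mat",mt,.005),("foot",ft,.019),("handle",hd,.081)):
    w=cast("top",np.array(q)/3.3333+[250,150],z); d=w[0]+w[3]-w[1]-w[2]; e=w[0]+w[1]-w[2]-w[3]
    print(nm,w.mean(0).round(4),np.degrees(np.arctan2(d[1],d[0])).round(1),np.linalg.norm(d)/2,np.linalg.norm(e)/2)
for c in("top","scene"):
    im=grab(c);h=cv2.cvtColor(im,cv2.COLOR_RGB2HSV)
    for lo in(125,140,150):
        COL["f2"]=((4,lo,20),(18,255,255)); print(c,lo,find(c,im,"f2",(.597,-.248),.012,.11))
    COL["h2"]=((4,60,5),(22,255,100)); print(c,"h2",find(c,im,"h2",(.60,-.25),.05,.06))
```

```text
mat [ 0.5959 -0.2503] 100.9 0.17241386308251544 0.07543389556506415
foot [ 0.5976 -0.2452] 101.9 0.15089471147685785 0.04681381549068029
handle [ 0.6016 -0.2439] 97.9 0.03625437041526183 0.023163848128643486
top 125 (array([ 0.6015, -0.2438]), (0.6013, -0.244), (0.153, 0.058), -78.8)
top 140 (array([ 0.6017, -0.2436]), (0.6015, -0.2443), (0.149, 0.055), -78.9)
top 150 (array([ 0.6015, -0.2436]), (0.6019, -0.2435), (0.147, 0.053), -78.7)
top h2 (array([ 0.5942, -0.2497]), (0.6005, -0.2499), (0.064, 0.038), -76.2)
scene 125 (array([ 0.6029, -0.2507]), (0.5998, -0.2505), (0.17, 0.08), -78.6)
scene 140 (array([ 0.6028, -0.2509]), (0.5996, -0.2509), (0.167, 0.08), -79.1)
scene 150 (array([ 0.6004, -0.2468]), (0.5967, -0.2479), (0.155, 0.074), -79.2)
scene h2 (array([ 0.6079, -0.2515]), (0.6048, -0.2548), (0.069, 0.055), -81.2)
```

Run:
```python
from h import *
plan(.6015,-.244,.17,11.2,8,-1)
```

```text
tcp [0.5555 0.1878 0.1491] yaw -12.8 q [ 0.14  0.54  1.58 -0.    1.02  0.36] gap 1.001 t 33.5 F [1.1 0.6 0.4]
[-0.0514, 0.0175, -0.0026, -0.0, 0.0, -0.052, -1.0]
[-0.0522, 0.0148, -0.0026, -0.0, 0.0, -0.052, -1.0]
[-0.0529, 0.0121, -0.0026, -0.0, 0.0, -0.052, -1.0]
[-0.0535, 0.0093, -0.0026, -0.0, 0.0, -0.052, -1.0]
[-0.0539, 0.0065, -0.0026, -0.0, 0.0, -0.052, -1.0]
[-0.0542, 0.0037, -0.0026, -0.0, 0.0, -0.052, -1.0]
[-0.0543, 0.0008, -0.0026, -0.0, 0.0, -0.052, -1.0]
[-0.0542, -0.002, -0.0026, -0.0, 0.0, -0.052, -1.0]
```

>>> {"name": "apply_moves", "arguments": {
  "plan": [
    [-0.0515,0.0175,-0.02,0,0,-0.052,-1],
    [-0.052,0.015,0,0,0,-0.052,-1],
    [-0.053,0.012,0,0,0,-0.052,-1],
    [-0.0535,0.0095,0,0,0,-0.052,-1],
    [-0.054,0.0065,0,0,0,-0.052,-1],
    [-0.054,0.0035,0,0,0,-0.052,-1],
    [-0.0545,0.001,0,0,0,-0.052,-1],
    [-0.054,-0.002,0,0,0,-0.052,-1]
  ]
}}

```text
t: 34.5
tcp_pos: [0.6014, -0.2457, 0.1693]
tool_rot: [0.635, 0.772, -0.0, -0.0]
force: [0.5, 0.2, -0.2]
finger_gap: 0.997
gripper_force: 0.0
```

>>> {"name": "apply_moves", "arguments": {
  "plan": [
    [0,0,0.03,0,0,0,-1],
    [0,0,0.03,0,0,0,-1],
    [0,0,0,0,0,0,-1],
    [0,0,0,0,0,0,-1]
  ]
}}

```text
t: 35.0
tcp_pos: [0.6027, -0.2435, 0.1103]
tool_rot: [0.635, 0.772, 0.0, 0.001]
force: [0.3, -0.2, 0.3]
finger_gap: 0.999
gripper_force: 0.0
```

Run:
```python
from h import *
im=grab("scene");COL["f2"]=((4,140,20),(18,255,255)); print(find("scene",im,"f2",(.597,-.248),.012,.11))
plan(.6015,-.244,.018,11.2,3,-1)
```

```text
(array([ 0.6048, -0.2495]), (0.5998, -0.2514), (0.168, 0.079), -78.4)
tcp [ 0.6032 -0.2434  0.1108] yaw 11.1 q [-0.56  0.67  1.45 -0.    1.03 -0.75] gap 1.002 t 35.05 F [-1.2  0.   0.4]
[-0.0, -0.0006, 0.0309, 0.001, 0.001, -0.0, -1.0]
[-0.0, -0.0006, 0.0309, 0.001, 0.001, -0.0, -1.0]
[-0.0001, -0.0006, 0.0309, 0.001, 0.001, -0.0, -1.0]
```

>>> {"name": "apply_moves", "arguments": {
  "plan": [
    [0,-0.001,0.031,0,0,0,-1],
    [0,0,0.031,0,0,0,-1],
    [0,0,0.031,0,0,0,-1],
    [0,0,0,0,0,0,0],
    [0,0,0,0,0,0,1],
    [0,0,0,0,0,0,1],
    [0,0,0,0,0,0,1],
    [0,0,0,0,0,0,1]
  ],
  "force": 100
}}

```text
t: 36.05
tcp_pos: [0.6027, -0.2435, 0.0185]
tool_rot: [0.635, 0.773, 0.0, 0.002]
force: [-0.7, 0.5, 7.6]
finger_gap: 0.315
gripper_force: 99.5
```

Run:
```python
from h import *
s=sense();print(s["finger_gap"]*85,s["gripper_force"],s["force"],tool()[0],yaw())
```

```text
26.79710334423009 99.51125979423523 [-0.73790436  0.46731807  7.55797035] [ 0.6027374  -0.24350604  0.01849523] 11.176321063366466
```

>>> {"name": "apply_moves", "arguments": {
  "plan": [
    [0,0,-0.01,0,0,0,1],
    [0,0,-0.04,0,0,0,1],
    [0,0,-0.05,0,0,0,1],
    [0,0,-0.04,0,0,0,1],
    [0,0,0,0,0,0,1]
  ]
}}

```text
t: 36.67
tcp_pos: [0.6039, -0.244, 0.1606]
tool_rot: [0.635, 0.773, 0.001, 0.004]
force: [0.0, -0.2, -2.8]
finger_gap: 0.315
gripper_force: 98.8
```

Run:
```python
from h import *
print(sense()["finger_gap"]*85); plan(*BC,.155,YB,6,1)
```

```text
26.753118245966046
tcp [ 0.6039 -0.244   0.1606] yaw 11.2 q [-0.56  0.6   1.41  0.    1.12 -0.75] gap 0.315 t 36.67 F [ 0.  -0.2 -2.8]
[0.0387, -0.0087, 0.0007, 0.001, 0.001, 0.069, 1.0]
[0.038, -0.0113, 0.0007, 0.001, 0.001, 0.069, 1.0]
[0.0371, -0.0139, 0.0007, 0.001, 0.001, 0.069, 1.0]
[0.0361, -0.0164, 0.0008, 0.001, 0.001, 0.069, 1.0]
[0.0348, -0.0189, 0.0008, 0.001, 0.001, 0.069, 1.0]
[0.0335, -0.0212, 0.0009, 0.001, 0.001, 0.069, 1.0]
```

>>> {"name": "apply_moves", "arguments": {
  "plan": [
    [0.0385,-0.0085,0,0,0,0.069,1],
    [0.038,-0.0115,0,0,0,0.069,1],
    [0.037,-0.014,0,0,0,0.069,1],
    [0.036,-0.0165,0,0,0,0.069,1],
    [0.035,-0.019,0,0,0,0.069,1],
    [0.0335,-0.021,0,0,0,0.069,1],
    [0,0,0,0,0,0,1],
    [0,0,0,0,0,0,1]
  ]
}}

```text
t: 37.67
tcp_pos: [0.5054, -0.0254, 0.1556]
tool_rot: [0.78, 0.626, -0.0, -0.0]
force: [-0.1, 0.2, -1.5]
finger_gap: 0.313
gripper_force: 98.7
```

Run:
```python
from h import *
print(sense()["finger_gap"]*85); plan(*BC,.105,YB,2,1)
S=grab("scene"); cv2.imwrite("pics/s10.png",cv2.resize(S[190:290,270:410],(784,560))[...,::-1])
COL["f2"]=((4,130,20),(18,255,255)); z=tool()[0][2]-.0065; print(find("scene",S,"f2",BC,z,.11))
```

```text
26.57486263352058
tcp [ 0.5054 -0.0254  0.1556] yaw -12.5 q [-0.27  0.44  1.78 -0.    0.93 -0.05] gap 0.313 t 37.67 F [-0.1  0.2 -1.5]
[-0.0002, 0.0014, 0.0253, -0.0, 0.0, 0.0, 1.0]
[-0.0003, 0.0014, 0.0253, -0.0, 0.0, 0.0, 1.0]
(array([ 0.5086, -0.0248]), (0.4952, -0.0245), (0.144, 0.079), 78.8)
```

View pics/s10.png

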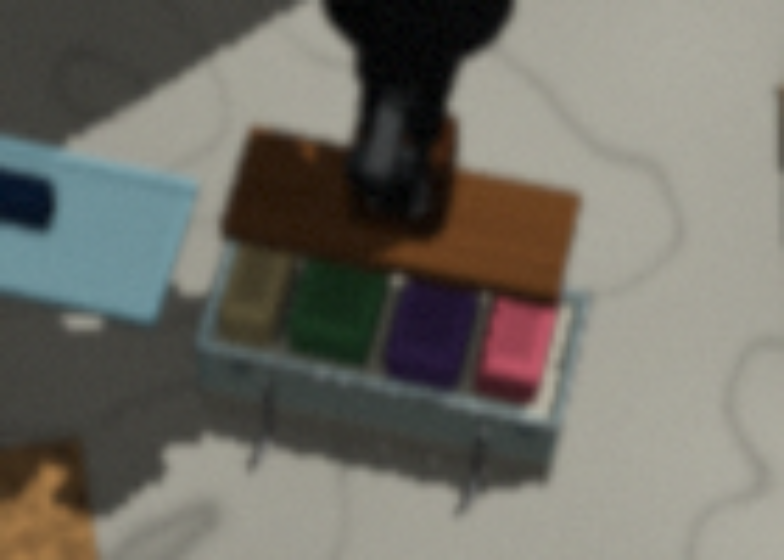

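The tamper is square above the basket and its foot hides the far part of it. The bars show in front at (255,295), (335,310), (430,325) and (515,345). I'll come down to just above the soap and recheck.

>>> {"name": "apply_moves", "arguments": {
  "plan": [
    [0,0.002,0.018,0,0,0,1],
    [-0.0005,0,0.018,0,0,0,1],
    [0,0,0.012,0,0,0,1],
    [0,0,0,0,0,0,1],
    [0,0,0,0,0,0,1]
  ]
}}

```text
t: 38.35
tcp_pos: [0.5079, -0.0266, 0.1086]
tool_rot: [0.78, 0.625, 0.0, 0.0]
force: [0.3, 0.9, -1.3]
finger_gap: 0.316
gripper_force: 98.8
```

Run:
```python
from h import *
print(sense()["finger_gap"]*85); plan(*BC,.0755,YB,4,1)
```

```text
26.893512869062896
tcp [ 0.5079 -0.0266  0.1086] yaw -12.6 q [-0.27  0.51  1.81 -0.    0.81 -0.05] gap 0.316 t 38.35 F [ 0.3  0.9 -1.3]
[0.0, 0.0, 0.0083, 0.0, 0.0, -0.0, 1.0]
[0.0, 0.0, 0.0083, 0.0, 0.0, -0.0, 1.0]
[0.0, 0.0, 0.0083, 0.0, 0.0, -0.0, 1.0]
[0.0, 0.0, 0.0083, 0.0, 0.0, -0.0, 1.0]
```

Aligned. I'll press slowly.

>>> {"name": "apply_moves", "arguments": {
  "plan": [
    [0,0,0.005,0,0,0,1],
    [0,0,0.003,0,0,0,1],
    [0,0,0.003,0,0,0,1],
    [0,0,0.003,0,0,0,1]
  ],
  "force": 120
}}

```text
t: 38.85
tcp_pos: [0.5077, -0.0262, 0.0952]
tool_rot: [0.78, 0.626, 0.0, 0.0]
force: [-1.4, -0.3, 5.4]
finger_gap: 0.311
gripper_force: 120.2
```

>>> {"name": "apply_moves", "arguments": {
  "plan": [
    [0,0,0.003,0,0,0,1],
    [0,0,0.003,0,0,0,1],
    [0,0,0.003,0,0,0,1],
    [0,0,0.003,0,0,0,1]
  ]
}}

```text
t: 39.35
tcp_pos: [0.5076, -0.0263, 0.082]
tool_rot: [0.78, 0.626, 0.0, 0.0]
force: [0.6, -0.3, -0.2]
finger_gap: 0.314
gripper_force: 119.6
```

Run:
```python
from h import *
s=sense();print(s["finger_gap"]*85,s["force"],s["ft_torque"],s["tcp_pos"])
```

```text
26.690341081912912 [ 0.63980865 -0.2831031  -0.18485055] [-0.02501413 -0.09844359 -0.00305168] [ 0.50763188 -0.02625047  0.08197491]
```

>>> {"name": "apply_moves", "arguments": {
  "plan": [
    [0,0,0.003,0,0,0,1],
    [0,0,0.002,0,0,0,1],
    [0,0,0.001,0,0,0,1],
    [0,0,0.001,0,0,0,1],
    [0,0,0,0,0,0,1]
  ]
}}

```text
t: 39.98
tcp_pos: [0.5071, -0.0261, 0.0754]
tool_rot: [0.78, 0.626, -0.0, -0.0]
force: [-1.0, 0.6, -1.0]
finger_gap: 0.308
gripper_force: 119.7
```

Run:
```python
from h import *
s=sense();print(s["finger_gap"]*85,s["force"],s["ft_torque"],s["tcp_pos"])
```

```text
26.192725878837276 [-1.00078807  0.60300632 -0.98096742] [ 0.00111267  0.16748732 -0.03874013] [ 0.50713244 -0.02614076  0.07543961]
```

>>> {"name": "apply_moves", "arguments": {
  "plan": [
    [0,0,0.001,0,0,0,1],
    [0,0,0.001,0,0,0,1],
    [0,0,0,0,0,0,1],
    [0,0,0,0,0,0,1]
  ]
}}

```text
t: 40.48
tcp_pos: [0.5072, -0.0261, 0.0752]
tool_rot: [0.78, 0.626, 0.0, 0.0]
force: [-3.0, 0.5, 15.1]
finger_gap: 0.312
gripper_force: 121.6
```

>>> {"name": "apply_moves", "arguments": {
  "plan": [
    [0,0,0.0005,0,0,0,1],
    [0,0,0,0,0,0,1]
  ]
}}

```text
t: 40.72
tcp_pos: [0.5072, -0.0261, 0.0752]
tool_rot: [0.78, 0.626, 0.0, 0.0]
force: [-4.2, 0.9, 18.8]
finger_gap: 0.315
gripper_force: 122.0
```

>>> {"name": "apply_moves", "arguments": {
  "plan": [
    [0,0,0.001,0,0,0,1],
    [0,0,0,0,0,0,1],
    [0,0,0,0,0,0,1],
    [0,0,0,0,0,0,1],
    [0,0,0,0,0,0,1]
  ]
}}

```text
t: 41.35
tcp_pos: [0.5073, -0.0262, 0.0751]
tool_rot: [0.78, 0.626, 0.0, 0.0]
force: [-5.2, 1.4, 26.2]
finger_gap: 0.308
gripper_force: 123.0
```

>>> {"name": "apply_moves", "arguments": {
  "plan": [
    [0,0,-0.003,0,0,0,1],
    [0,0,-0.003,0,0,0,1],
    [0,0,-0.01,0,0,0,1],
    [0,0,-0.03,0,0,0,1],
    [0,0,-0.04,0,0,0,1],
    [0,0,0,0,0,0,1]
  ]
}}

```text
t: 42.1
tcp_pos: [0.5099, -0.0268, 0.1606]
tool_rot: [0.78, 0.626, 0.002, 0.003]
force: [0.5, -0.3, -1.7]
finger_gap: 0.312
gripper_force: 119.4
```

Run:
```python
from h import *
s=sense();print(s["finger_gap"]*85,s["force"])
plan(.5975,-.2485,.155,11.2,7,1)
```

```text
26.54727551553249 [ 0.49210705 -0.27110661 -1.65078269]
tcp [ 0.5099 -0.0268  0.1606] yaw -12.5 q [-0.27  0.43  1.77  0.    0.94 -0.05] gap 0.312 t 42.1 F [ 0.5 -0.3 -1.7]
[-0.0282, 0.0191, 0.001, 0.001, 0.0, -0.059, 1.0]
[-0.0293, 0.0174, 0.0009, 0.001, 0.0, -0.059, 1.0]
[-0.0303, 0.0156, 0.0009, 0.001, 0.0, -0.059, 1.0]
[-0.0311, 0.0138, 0.0009, 0.001, 0.0, -0.059, 1.0]
[-0.0319, 0.0119, 0.0009, 0.001, 0.0, -0.059, 1.0]
[-0.0325, 0.01, 0.0008, 0.001, 0.0, -0.059, 1.0]
[-0.0331, 0.0081, 0.0008, 0.001, 0.0, -0.059, 1.0]
```

>>> {"name": "apply_moves", "arguments": {
  "plan": [
    [-0.028,0.019,0,0,0,-0.059,1],
    [-0.0295,0.0175,0,0,0,-0.059,1],
    [-0.0305,0.0155,0,0,0,-0.059,1],
    [-0.031,0.014,0,0,0,-0.059,1],
    [-0.032,0.012,0,0,0,-0.059,1],
    [-0.0325,0.01,0,0,0,-0.059,1],
    [-0.033,0.008,0,0,0,-0.059,1],
    [0,0,0,0,0,0,1]
  ]
}}

```text
t: 43.1
tcp_pos: [0.5949, -0.2506, 0.1559]
tool_rot: [0.636, 0.771, -0.0, -0.0]
force: [-1.0, 0.2, -2.3]
finger_gap: 0.311
gripper_force: 119.1
```

>>> {"name": "apply_moves", "arguments": {
  "plan": [
    [0,0,0.04,0,0,0,1],
    [0,0,0.04,0,0,0,1],
    [0,0,0.03,0,0,0,1],
    [0,0,0.015,0,0,0,1],
    [0,0,0,0,0,0,1]
  ]
}}

```text
t: 43.72
tcp_pos: [0.5936, -0.247, 0.0314]
tool_rot: [0.635, 0.772, -0.0, -0.002]
force: [-0.0, 0.6, -2.0]
finger_gap: 0.309
gripper_force: 119.1
```

Run:
```python
from h import *
s=sense();print(s["finger_gap"]*85,s["force"])
plan(.5975,-.2485,.0185,11.2,1,1)
for k,u in(("violet",.02),("green",-.022),("cream",-.06),("pink",.06)): inb(k,u,.048)
S=grab("scene");print(find("scene",S,"pink",slot(.06),.048,.06),find("scene",S,"green",slot(-.022),.048,.06))
```

```text
26.251509481847936 [-0.04465206  0.56543438 -2.01579193]
tcp [ 0.5936 -0.247   0.0314] yaw 11.1 q [-0.57  0.77  1.5   0.    0.87 -0.76] gap 0.309 t 43.73 F [-0.   0.6 -2. ]
[-0.0023, 0.0035, 0.0129, -0.003, -0.003, -0.001, 1.0]
violet unseen
green basket x,y -0.0236 -0.0166 ((0.022, 0.009), 75.5)
cream unseen
pink unseen
(array([0.516 , 0.0298]), (0.5155, 0.0299), (0.058, 0.031), -13.2) (array([ 0.4987, -0.0519]), (0.4978, -0.0517), (0.06, 0.042), -12.2)
```

>>> {"name": "apply_moves", "arguments": {
  "plan": [
    [-0.001,0.0025,0.006,0,0,0,1],
    [0,0,0.004,0,0,0,1],
    [0,0,0.0015,0,0,0,1],
    [0,0,0.001,0,0,0,1],
    [0,0,0,0,0,0,1]
  ]
}}

```text
t: 44.6
tcp_pos: [0.5974, -0.2486, 0.0202]
tool_rot: [0.635, 0.772, -0.0, -0.0]
force: [0.2, -0.2, -3.3]
finger_gap: 0.31
gripper_force: 119.1
```

>>> {"name": "apply_moves", "arguments": {
  "plan": [
    [0,0,0.001,0,0,0,1],
    [0,0,0.001,0,0,0,1],
    [0,0,0,0,0,0,1]
  ]
}}

```text
t: 44.98
tcp_pos: [0.5975, -0.2486, 0.0187]
tool_rot: [0.635, 0.772, 0.0, 0.0]
force: [-0.8, 1.1, 0.0]
finger_gap: 0.31
gripper_force: 119.8
```

Touching the mat. I'll release and retreat towards the lid.

>>> {"name": "apply_moves", "arguments": {
  "plan": [
    [0,0,0,0,0,0,0],
    [0,0,0,0,0,0,-1],
    [0,0,0,0,0,0,-1],
    [0,0,0,0,0,0,-1],
    [0,0,-0.04,0,0,0,-1],
    [0,0,-0.05,0,0,0,-1],
    [0,0,-0.05,0,0,0,-1],
    [0,0,0,0,0,0,-1]
  ],
  "force": 60
}}

```text
t: 45.98
tcp_pos: [0.6006, -0.2505, 0.1636]
tool_rot: [0.635, 0.772, 0.001, 0.005]
force: [0.1, -0.1, 0.1]
finger_gap: 1.003
gripper_force: 0.0
```

Run:
```python
from h import *
plan(.4214,-.2196,.14,-12.55,4,-1)
for c in("top","scene"):
  im=grab(c);print(c,find(c,im,"lid",(.42,-.22),.0055),find(c,im,"grip",(.42,-.22),.025))
  if c=="top": cv2.imwrite("pics/t11.png",cv2.resize(im[150:290,230:470],(800,467))[...,::-1])
for k,u in(("violet",.02),("green",-.022),("cream",-.06),("pink",.06)): inb(k,u,.048)
COL["f2"]=((4,140,20),(18,255,255)); print(find("top",im if 0 else grab("top"),"f2",(.597,-.248),.012,.11))
```

```text
tcp [ 0.6006 -0.2505  0.1636] yaw 11.1 q [-0.57  0.6   1.41  0.    1.12 -0.76] gap 1.003 t 45.98 F [ 0.1 -0.1  0.1]
[0.0163, -0.0425, 0.0054, 0.002, 0.001, 0.103, -1.0]
[0.0118, -0.0439, 0.0056, 0.002, 0.001, 0.103, -1.0]
[0.0072, -0.0449, 0.0057, 0.002, 0.001, 0.103, -1.0]
[0.0025, -0.0454, 0.0058, 0.002, 0.001, 0.103, -1.0]
top (array([ 0.3865, -0.1953]), (0.3802, -0.1904), (0.235, 0.137), 57.3) None
scene (array([ 0.4249, -0.2061]), (0.4228, -0.2108), (0.16, 0.088), 77.4) (array([ 0.4196, -0.2144]), (0.4187, -0.2151), (0.046, 0.018), 74.1)
violet unseen
green unseen
cream unseen
pink unseen
None
```

View pics/t11.png

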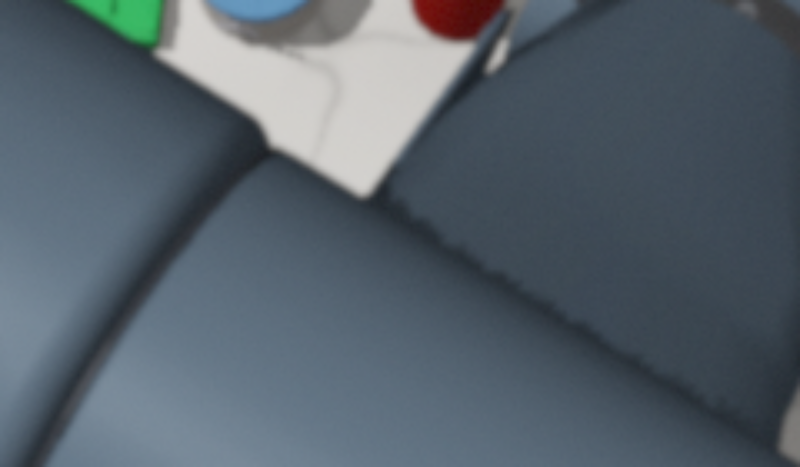

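The arm hides everything in that view. The lid was left at a known pose, so I'll go to it.

>>> {"name": "apply_moves", "arguments": {
  "plan": [
    [0.0165,-0.0425,0,0,0,0.103,-1],
    [0.012,-0.044,0,0,0,0.103,-1],
    [0.007,-0.045,0,0,0,0.103,-1],
    [0.0025,-0.0455,0,0,0,0.103,-1],
    [0,0,0.04,0,0,0,-1],
    [0,0,0.04,0,0,0,-1],
    [0,0,0,0,0,0,-1],
    [0,0,0,0,0,0,-1]
  ]
}}

```text
t: 47.32
tcp_pos: [0.4182, -0.2177, 0.0787]
tool_rot: [0.78, 0.626, 0.0, 0.0]
force: [-0.3, -0.2, -0.3]
finger_gap: 1.004
gripper_force: 0.0
```

Run:
```python
from h import *
plan(.4214,-.2196,-.0075,-12.55,3,-1)
S=grab("scene"); print(find("scene",S,"lid",(.42,-.22),.0055))
COL["f2"]=((4,140,20),(18,255,255));print(find("scene",S,"f2",(.597,-.248),.012,.11))
for k,u in(("violet",.02),("green",-.022),("cream",-.06),("pink",.06)): print(k,find("scene",S,k,slot(u),.048,.06))
```

```text
tcp [ 0.4182 -0.2177  0.0787] yaw -12.5 q [-0.72  0.53  1.92 -0.    0.68 -0.5 ] gap 1.004 t 47.33 F [-0.3 -0.2 -0.3]
[-0.0004, 0.0012, 0.0287, 0.0, 0.0, 0.0, -1.0]
[-0.0004, 0.0012, 0.0287, 0.0, 0.0, 0.0, -1.0]
[-0.0004, 0.0012, 0.0287, 0.0, 0.0, 0.0, -1.0]
(array([ 0.4266, -0.2189]), (0.4211, -0.2227), (0.184, 0.086), 76.4)
(array([ 0.6132, -0.2543]), (0.6129, -0.2528), (0.176, 0.088), -78.6)
violet (array([ 0.5096, -0.0087]), (0.5089, -0.0082), (0.055, 0.036), -13.9)
green (array([ 0.4987, -0.0519]), (0.4979, -0.0511), (0.06, 0.041), -14.2)
cream None
pink (array([0.5159, 0.0298]), (0.5154, 0.0299), (0.057, 0.032), -13.6)
```

>>> {"name": "apply_moves", "arguments": {
  "plan": [
    [-0.001,0.002,0.03,0,0,0,-1],
    [0,0,0.03,0,0,0,-1],
    [0,0,0.023,0,0,0,-1],
    [0,0,0,0,0,0,-1],
    [0,0,0.0015,0,0,0,-1],
    [0,0,0,0,0,0,-1]
  ]
}}

```text
t: 48.12
tcp_pos: [0.4204, -0.2194, -0.005]
tool_rot: [0.78, 0.626, 0.0, 0.001]
force: [0.8, 0.0, 1.1]
finger_gap: 0.997
gripper_force: 0.0
```

Run:
```python
from h import *
plan(.4214,-.2196,-.0078,-12.55,1,-1)
```

```text
tcp [ 0.4204 -0.2194 -0.005 ] yaw -12.5 q [-0.72  0.71  1.96  0.    0.47 -0.5 ] gap 0.997 t 48.12 F [0.8 0.  1.1]
[0.0001, 0.001, 0.0028, 0.002, 0.001, 0.001, -1.0]
```

>>> {"name": "apply_moves", "arguments": {
  "plan": [
    [0,0.001,0.002,0,0,0,0],
    [0,0,0,0,0,0,1],
    [0,0,0,0,0,0,1],
    [0,0,0,0,0,0,1],
    [0,0,0,0,0,0,1],
    [0,0,0,0,0,0,1]
  ]
}}

```text
t: 48.88
tcp_pos: [0.4206, -0.2191, -0.0079]
tool_rot: [0.78, 0.626, 0.0, 0.0]
force: [0.4, -0.6, 5.6]
finger_gap: 0.194
gripper_force: 59.3
```

Run:
```python
from h import *
s=sense();print(s["finger_gap"]*85,s["gripper_force"],s["force"],tool()[0],yaw())
```

```text
16.476988116522953 59.25767362117767 [ 0.40066885 -0.58845883  5.56052662] [ 0.42059327 -0.21909556 -0.00791652] -12.491862113188459
```

>>> {"name": "apply_moves", "arguments": {
  "plan": [
    [0,0,-0.02,0,0,0,1],
    [0,0,-0.05,0,0,0,1],
    [0,0,-0.05,0,0,0,1],
    [0,0,-0.04,0,0,0,1],
    [0,0,0,0,0,0,1]
  ]
}}

```text
t: 49.5
tcp_pos: [0.4222, -0.2203, 0.1543]
tool_rot: [0.78, 0.626, 0.001, 0.003]
force: [0.3, 0.8, -0.6]
finger_gap: 0.194
gripper_force: 58.8
```

Run:
```python
from h import *
print(sense()["finger_gap"]*85)
plan(.510,-.0265,.15,-12.5,5,1)
```

```text
16.472609367397098
tcp [ 0.4222 -0.2203  0.1543] yaw -12.5 q [-0.72  0.4   1.85 -0.    0.88 -0.5 ] gap 0.194 t 49.5 F [ 0.3  0.8 -0.6]
[0.0417, 0.0088, 0.0008, 0.001, 0.001, 0.0, 1.0]
[0.0417, 0.0088, 0.0008, 0.001, 0.001, 0.0, 1.0]
[0.0417, 0.0088, 0.0008, 0.001, 0.001, 0.0, 1.0]
[0.0417, 0.0088, 0.0008, 0.001, 0.001, 0.0, 1.0]
[0.0417, 0.0088, 0.0008, 0.001, 0.001, 0.0, 1.0]
```

>>> {"name": "apply_moves", "arguments": {
  "plan": [
    [0.0415,0.009,0,0,0,0,1],
    [0.0415,0.009,0,0,0,0,1],
    [0.0415,0.009,0,0,0,0,1],
    [0.0415,0.009,0,0,0,0,1],
    [0.0415,0.009,0,0,0,0,1],
    [0,0,0.04,0,0,0,1],
    [0,0,0.03,0,0,0,1],
    [0,0,0,0,0,0,1]
  ]
}}

```text
t: 50.5
tcp_pos: [0.5059, -0.0251, 0.0783]
tool_rot: [0.78, 0.626, -0.003, -0.004]
force: [0.1, 0.0, -1.2]
finger_gap: 0.195
gripper_force: 58.8
```

Run:
```python
from h import *
print(sense()["finger_gap"]*85)
plan(.510,-.0265,.062,-12.5,1,1)
T=grab("top"); COL["f2"]=((4,140,20),(18,255,255));print(find("top",T,"f2",(.597,-.248),.012,.11))
```

```text
16.57362512097394
tcp [ 0.5059 -0.0251  0.0783] yaw -12.5 q [-0.27  0.57  1.83 -0.    0.75 -0.05] gap 0.195 t 50.5 F [ 0.1  0.  -1.2]
[-0.0005, 0.0044, 0.0163, -0.009, -0.0, 0.0, 1.0]
(array([ 0.6307, -0.2616]), (0.6316, -0.2612), (0.145, 0.053), -79.1)
```

The tamper has been knocked to about (0.631, -0.261), which I'll mend after the lid. Continuing with the lid now.

>>> {"name": "apply_moves", "arguments": {
  "plan": [
    [0,0.001,0,0,0,0,1],
    [0,0,0.006,0,0,0,1],
    [0,0,0,0,0,0,1],
    [0,0,0,0,0,0,1]
  ]
}}

```text
t: 51.05
tcp_pos: [0.5105, -0.0265, 0.0762]
tool_rot: [0.78, 0.626, 0.0, 0.0]
force: [0.2, -0.8, -0.3]
finger_gap: 0.196
gripper_force: 58.8
```

Run:
```python
from h import *
plan(.510,-.0265,.049,-12.5,1,1)
```

```text
tcp [ 0.5105 -0.0265  0.0762] yaw -12.5 q [-0.27  0.57  1.83  0.    0.74 -0.05] gap 0.196 t 51.05 F [ 0.2 -0.8 -0.3]
[-0.0001, -0.0005, 0.0272, 0.001, 0.0, 0.0, 1.0]
```

>>> {"name": "apply_moves", "arguments": {
  "plan": [
    [0,-0.0005,0.008,0,0,0,1],
    [0,0,0.008,0,0,0,1],
    [0,0,0.003,0,0,0,1],
    [0,0,0.002,0,0,0,1],
    [0,0,0,0,0,0,1]
  ]
}}

```text
t: 51.68
tcp_pos: [0.5098, -0.0263, 0.0546]
tool_rot: [0.78, 0.626, -0.0, -0.0]
force: [-0.1, 1.0, 0.1]
finger_gap: 0.19
gripper_force: 58.8
```

>>> {"name": "apply_moves", "arguments": {
  "plan": [
    [0,0,0.002,0,0,0,1],
    [0,0,0.002,0,0,0,1],
    [0,0,0.001,0,0,0,1],
    [0,0,0,0,0,0,1]
  ]
}}

```text
t: 52.18
tcp_pos: [0.5098, -0.0263, 0.0498]
tool_rot: [0.78, 0.626, -0.0, -0.0]
force: [0.2, 0.2, -0.6]
finger_gap: 0.195
gripper_force: 58.8
```

>>> {"name": "apply_moves", "arguments": {
  "plan": [
    [0,0,0.001,0,0,0,1],
    [0,0,0.0005,0,0,0,1],
    [0,0,0,0,0,0,1]
  ]
}}

```text
t: 52.55
tcp_pos: [0.5099, -0.0263, 0.0491]
tool_rot: [0.78, 0.626, 0.0, 0.0]
force: [-1.5, -0.3, 5.3]
finger_gap: 0.197
gripper_force: 59.6
```

>>> {"name": "apply_moves", "arguments": {
  "plan": [
    [0,0,0,0,0,0,0],
    [0,0,0,0,0,0,-1],
    [0,0,0,0,0,0,-1],
    [0,0,0,0,0,0,-1],
    [0,0,-0.04,0,0,0,-1],
    [0,0,-0.05,0,0,0,-1],
    [0,0,-0.03,0,0,0,-1],
    [0,0,0,0,0,0,-1]
  ]
}}

```text
t: 53.55
tcp_pos: [0.5116, -0.0267, 0.1707]
tool_rot: [0.78, 0.626, 0.002, 0.002]
force: [-0.1, 1.0, 0.4]
finger_gap: 1.0
gripper_force: 0.0
```

Run:
```python
from h import *
T=grab("top"); S=grab("scene"); COL["f2"]=((4,140,20),(18,255,255));print(find("top",T,"f2",(.62,-.258),.012,.11),find("scene",S,"f2",(.62,-.258),.012,.11))
print(find("scene",S,"lid",(.51,-.0265),.0655))
plan(.631,-.261,.17,10.9,5,-1)
a=cv2.resize(T[150:250,360:480],(480,400));b=cv2.resize(S[180:320,200:400],(320,224));b=cv2.copyMakeBorder(b,0,176,0,0,0)
cv2.imwrite("pics/t12.png",np.hstack([a,b])[...,::-1])
```

```text
(array([ 0.6307, -0.2617]), (0.6316, -0.2611), (0.145, 0.053), -79.1) (array([ 0.6129, -0.2543]), (0.6113, -0.2525), (0.177, 0.09), -78.8)
(array([ 0.5124, -0.028 ]), (0.5098, -0.0289), (0.181, 0.085), 77.7)
tcp [ 0.5093 -0.0261  0.1679] yaw -12.5 q [-0.27  0.42  1.75  0.    0.97 -0.05] gap 0.999 t 53.65 F [ 0.1  0.1 -0.3]
[-0.0406, 0.0339, -0.0004, -0.0, -0.0, -0.082, -1.0]
[-0.0432, 0.0305, -0.0004, -0.0, -0.0, -0.082, -1.0]
[-0.0456, 0.0269, -0.0004, -0.0, -0.0, -0.082, -1.0]
[-0.0476, 0.0231, -0.0004, -0.0, -0.0, -0.082, -1.0]
[-0.0493, 0.0191, -0.0004, -0.0, -0.0, -0.082, -1.0]
```

View pics/t12.png

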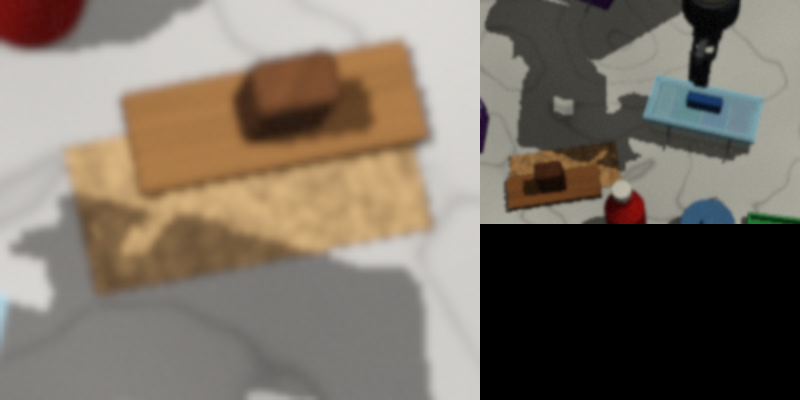

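The lid sits flat on the basket. The tamper stands upright but displaced (285,110 in the crop) towards the far edge of the mat, so I'll regrasp it and bring it back.

>>> {"name": "apply_moves", "arguments": {
  "plan": [
    [-0.0405,0.034,-0.01,0,0,-0.082,-1],
    [-0.043,0.0305,0,0,0,-0.082,-1],
    [-0.0455,0.027,0,0,0,-0.082,-1],
    [-0.0475,0.023,0,0,0,-0.082,-1],
    [-0.0495,0.019,0,0,0,-0.082,-1],
    [0,0,0.03,0,0,0,-1],
    [0,0,0.03,0,0,0,-1],
    [0,0,0,0,0,0,-1]
  ]
}}

```text
t: 54.65
tcp_pos: [0.6284, -0.259, 0.113]
tool_rot: [0.636, 0.771, -0.001, -0.005]
force: [-0.2, 0.1, 0.3]
finger_gap: 0.999
gripper_force: 0.0
```

Run:
```python
from h import *
print(cast("top",[360+248.5/4,150+189/4],.005)); plan(.631,-.261,.0195,10.9,3,-1)
```

```text
[[ 0.59549802 -0.24981289]]
tcp [ 0.6284 -0.259   0.113 ] yaw 11.0 q [-0.55  0.7   1.35  0.    1.1  -0.75] gap 0.999 t 54.65 F [-0.2  0.1  0.3]
[-0.0011, 0.001, 0.0311, -0.003, -0.002, 0.0, -1.0]
[-0.001, 0.0009, 0.0311, -0.003, -0.002, 0.0, -1.0]
[-0.0009, 0.0008, 0.0311, -0.003, -0.002, 0.0, -1.0]
```

>>> {"name": "apply_moves", "arguments": {
  "plan": [
    [-0.002,0.001,0.031,0,0,0,-1],
    [0,0,0.031,0,0,0,-1],
    [0,0,0.031,0,0,0,-1],
    [0,0,0,0,0,0,0],
    [0,0,0,0,0,0,1],
    [0,0,0,0,0,0,1],
    [0,0,0,0,0,0,1],
    [0,0,0,0,0,0,1]
  ],
  "force": 80
}}

```text
t: 55.65
tcp_pos: [0.6337, -0.2634, 0.0275]
tool_rot: [0.636, 0.772, -0.0, 0.001]
force: [-2.1, -0.2, 6.4]
finger_gap: 0.313
gripper_force: 79.1
```

>>> {"name": "apply_moves", "arguments": {
  "plan": [
    [0,0,-0.01,0,0,0,1],
    [0,0,-0.015,0,0,0,1],
    [0,0,0,0,0,0,1]
  ]
}}

```text
t: 56.02
tcp_pos: [0.6346, -0.2632, 0.0523]
tool_rot: [0.636, 0.772, 0.0, 0.002]
force: [0.1, 0.2, -1.6]
finger_gap: 0.315
gripper_force: 78.4
```

Run:
```python
from h import *
print(sense()["finger_gap"]*85); plan(.596,-.2495,.045,11.2,2,1)
```

```text
26.754791778223023
tcp [ 0.6346 -0.2632  0.0523] yaw 11.0 q [-0.56  0.78  1.38  0.    0.98 -0.75] gap 0.315 t 56.02 F [ 0.1  0.2 -1.6]
[0.0104, -0.0176, 0.0036, 0.002, 0.001, -0.002, 1.0]
[0.0104, -0.0176, 0.0036, 0.002, 0.001, -0.002, 1.0]
```

>>> {"name": "apply_moves", "arguments": {
  "plan": [
    [0.0105,-0.0175,0,0,0,0,1],
    [0.0105,-0.0175,0,0,0,0,1],
    [0,0,0,0,0,0,1],
    [0,0,0.008,0,0,0,1],
    [0,0,0.006,0,0,0,1],
    [0,0,0,0,0,0,1],
    [0,0,0,0,0,0,1]
  ]
}}

```text
t: 56.9
tcp_pos: [0.5951, -0.2487, 0.0361]
tool_rot: [0.636, 0.772, 0.0, -0.0]
force: [-0.5, -0.5, -1.6]
finger_gap: 0.318
gripper_force: 78.7
```

Run:
```python
from h import *
print(sense()["finger_gap"]*85); plan(.596,-.2495,.0275,11.2,1,1)
```

```text
27.01078271468847
tcp [ 0.5951 -0.2487  0.0361] yaw 11.0 q [-0.57  0.76  1.5   0.    0.88 -0.76] gap 0.318 t 56.9 F [-0.5 -0.5 -1.6]
[-0.001, 0.0008, 0.0086, 0.0, -0.0, -0.003, 1.0]
```

>>> {"name": "apply_moves", "arguments": {
  "plan": [
    [0,0.001,0.004,0,0,0,1],
    [0,0,0.002,0,0,0,1],
    [0,0,0.0015,0,0,0,1],
    [0,0,0,0,0,0,1],
    [0,0,0,0,0,0,1]
  ]
}}

```text
t: 57.52
tcp_pos: [0.5958, -0.2485, 0.0289]
tool_rot: [0.636, 0.772, -0.0, 0.0]
force: [0.7, -0.0, -1.9]
finger_gap: 0.314
gripper_force: 78.7
```

>>> {"name": "apply_moves", "arguments": {
  "plan": [
    [0,0,0.001,0,0,0,1],
    [0,0,0,0,0,0,1]
  ]
}}

```text
t: 57.78
tcp_pos: [0.5959, -0.2485, 0.0283]
tool_rot: [0.636, 0.772, 0.0, 0.0]
force: [-0.7, 1.6, 0.8]
finger_gap: 0.315
gripper_force: 78.7
```

>>> {"name": "apply_moves", "arguments": {
  "plan": [
    [0,0,0.001,0,0,0,1],
    [0,0,0,0,0,0,0],
    [0,0,0,0,0,0,-1],
    [0,0,0,0,0,0,-1],
    [0,0,0,0,0,0,-1],
    [0,0,-0.04,0,0,0,-1],
    [0,0,-0.05,0,0,0,-1],
    [0,0,-0.05,0,0,0,-1]
  ]
}}

```text
t: 58.78
tcp_pos: [0.5955, -0.2483, 0.1679]
tool_rot: [0.636, 0.772, -0.0, -0.0]
force: [0.1, -0.0, 0.3]
finger_gap: 0.998
gripper_force: 0.0
```

>>> {"name": "apply_moves", "arguments": {
  "plan": [
    [0.04,0,0,0,0,0,-1],
    [0.05,-0.01,0,0,0,0,-1],
    [0.06,-0.01,0,0,0,0,-1],
    [0.06,0,0,0,0,0,-1],
    [0.06,0,0,0,0,0,-1],
    [0.06,0,0,0,0,0,-1],
    [0.06,0,0,0,0,0,-1],
    [0.06,0,0,0,0,0,-1]
  ]
}}

```text
t: 59.78
tcp_pos: [0.4899, 0.1913, 0.167]
tool_rot: [0.636, 0.772, 0.0, 0.0]
force: [1.8, -0.5, 0.7]
finger_gap: 0.999
gripper_force: 0.0
```

Run:
```python
from h import *
T=grab("top"); S=grab("scene"); COL["f2"]=((4,140,20),(18,255,255));print(tool()[0],find("top",T,"f2",(.6,-.25),.012,.11))
for c,im in(("top",T),("scene",S)): print(find(c,im,"lid",(.51,-.0265),.0655),find(c,im,"grip",(.51,-.0265),.082))
a=cv2.resize(T[100:280,250:480],(600,470));b=cv2.resize(S[210:300,290:390],(200,180));b=cv2.copyMakeBorder(b,0,290,0,0,0)
cv2.imwrite("pics/t13.png",np.hstack([a,b])[...,::-1])
```

```text
[0.48814834 0.19463808 0.16692237] (array([ 0.5943, -0.247 ]), (0.5946, -0.2473), (0.149, 0.054), -78.8)
(array([ 0.5091, -0.0266]), (0.5105, -0.0257), (0.183, 0.086), 77.6) (array([ 0.5105, -0.0257]), (0.5105, -0.0254), (0.052, 0.015), 77.3)
(array([ 0.5111, -0.0275]), (0.5099, -0.0281), (0.183, 0.086), 77.5) None
```

View pics/t13.png

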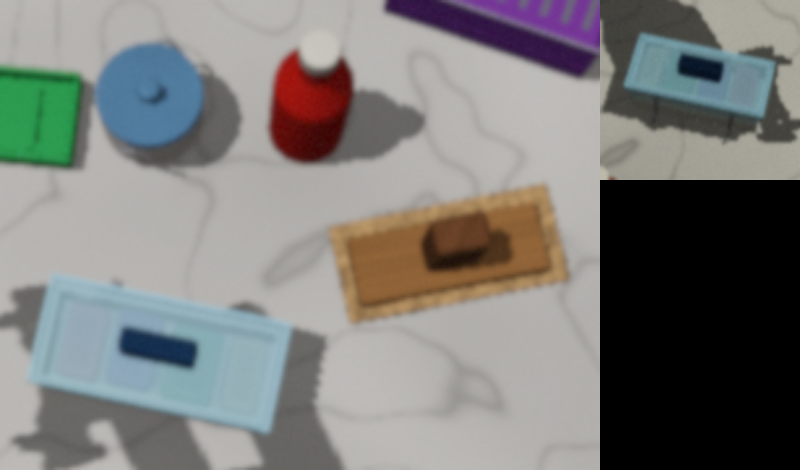

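The tamper stands centred on its mat (450,250), and the lid sits square on the basket (160,350) with the four bars visible in place through it. The bystanders are where they were, so I'm handing in.

```bash
python3 -c "
from station import *
print(sign_off())"
```

```text
the job is handed in; nothing more can be done
None
```

The job is done and handed in at about 60 s of robot time: all four bars are pressed down in the basket, the lid is on, and the tamper is back upright on its mat after a knock I put right; the hand-in gave no verdict.

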